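# Lift an anodised plate off the rinse rack onto the measuring parallels

## Robot

A 7-joint arm with a two-finger parallel gripper is mounted at the origin on the work surface. World frame = base frame: x ahead of the robot, y to its left, z up, the work surface at z = 0. Lengths are in m, angles in rad, forces in N, time in s.
With the tool pointing down it reaches from about 0.4 to 0.85 m from the base axis. Payload 4.5 kg.
Tool frame: the origin (TCP) lies on the centre line of the jaws, within the pads' length; the fingertips stand 11 mm ahead of it and the grasp point (between the pads) lies 8 mm behind it; z points along the fingers, y is the line along which they close (so a half turn about z gives the same grasp; the last joint's range is limited). The gripper opens to 88 mm and grips with 3 to 60 N. Pads are 18 mm wide; open, the fingers measure 123 mm over their backs; the gripper's body (75 mm by 187 mm) begins 45 mm behind the grasp point.
Start: joints at [-1.184, 0.689, -0.195, 1.565, 0.157, 0.902, -0.215], TCP at [0.216, 0.587, 0.25] pointing down, gripper open.
Joint ranges: [-3.01, 3.01], [-0.46, 2.08], [-1.47, 1.51], [0.13, 2.56], [-1, 4.14], [0.04, 2.09], [-2.66, 2.66]. Speed limits (rad/s): [2.57, 2.57, 3.14, 3.14, 3.14, 3.14, 3.14].

## Interface

Orientations are given as a 3x3 rotation matrix whose columns are the frame's x, y, z axes.
In Python, from cell import * gives the robot as it stands. The module is installed in compiled form; this text tells all that it offers.
- The arm moves only by the tool arm_command, never from a script. Its argument "plan" is a list of rows, each a list of 2 entries, a list of its own where there are three numbers: the shift along the tool's x, y, z as a fraction of full scale, then the turn, a rotation vector about the tool's x, y, z as a fraction of full scale. A call has 1 to 5 rows; each row shifts and turns the commanded pose from where the row before left it, along the tool's axes as they then stand; what a row does not reach is not made up. Full scale, the value 1, is 25 mm for a shift and 4 degrees for a turn. A row lasts 1/10 s, in which the tool goes at most 50 mm and 8.59 degrees, less where a joint would pass 70% of its speed; a pose out of reach is approached as far as the arm can. A call with a number of a shift or a turn outside -1 to 1 is refused whole. A call with a gripper value outside its range is refused whole. "gripper" is the opening, from -1 (shut) to 1 (fully open), set as the call begins (left out, the last holds). The fingers move at their own pace and stop on an object; "squeeze" is the grip in N (left out, the last holds). Time passes only in rows, so rows that do not move let the fingers close. It gives the time, the measured TCP pose, the force, the opening and the grip force at its end, in the units of the state.
- get_state(): the state, without advancing time (a new reading comes with each control period).
- grab_frame(name): name is "side" or "top" or "wrist"; returns the picture (480x640x3 uint8, blue, green, red); there is no depth.
- get_calibration(name): a dict with "intrinsics" (3x3 intrinsics, pixels), "rvec" (rotation vector, rad) and "tvec" (3), from world to camera coordinates, as OpenCV has them; the wrist camera has in their place "mount" (4x4, takes a point from camera to tool coordinates, whose origin is the TCP and whose axes are the flange's). Camera axes: x right, y down, z forward; pixel columns grow to the right and rows downward; lengths in m; the calibration is good to about 2 mm. A picture is of the moment at which its call begins: read the wrist's pose just before it. get_calibration takes no time and is no camera call.
- hand_in(): hands the job in; it is judged then, once.
The state is a dict: "t": time; "q": joint angles; "dq": joint speeds; "tau": joint torques, N m; "position": TCP position; "orientation": TCP orientation; "force": force on the tool from outside, world axes, zero at the start; "moment": the same for the moment, N m; "opening": opening from 0.0 (shut) to 1.0 (fully open); "grasp_force": force on a finger pad.
Only numpy, scipy, OpenCV 4.12 (cv2) and the standard library are available. Lean on these libraries where they do the work, as an engineer would, in place of code of your own. Each camera call takes 0.05 s, during which the arm holds its last target. There are 200 camera calls.

## Task

Slide the orange-handled lifter under the blue plate on the white rinse rack, lift it off and set it down gently on the two steel parallels of the dark measuring stand, centred and square; fingers and arm must not touch the plate. Draw the lifter out and lay it back lengthwise on its green mat, and gently stand the brass weight from the red bin on the middle of the blue plate to hold it down. Leave everything else where it is, the silver plate included.

Things in the scene. Friction and masses are not known exactly. Their poses are not given: they have to be found in the camera images.
- lifter: the lifter, an orange-handled spatula, 150 g, resting on its blade on the green mat, handle in the air (it stands so by itself). Origin: centre of the blade's underside; x to the blade's tip, z up. Flat steel blade 85 (x) x 52 (y) x 3 mm; on its rear edge (x -42.5 to -39.5 mm) a lip, top 12 mm above the underside, from which a thin stem rises backwards to the handle
- lifter_grip (a point): grip point in the lifter's handle, at (-80, 0, 47) mm of the lifter's frame. The handle is a flat-sided bar along the lifter's x, 16 mm wide (y), 22 mm high (z 36 to 58 mm), from x = -55 to -155 mm; close the fingers across the 16 mm with about 50 N
- lifter_mid (a point): middle of the lifter's length, at (-56, 0, 0) mm of the lifter's frame
- blue_plate: the blue anodised plate, 90 (x) x 100 (y) x 6 mm, about 146 g. Origin: centre of its underside. Lies on two ribs in one bay of the rack, its x within about 3 degrees of the rack's x
- rack: white rinse rack, fixed: base 130 (x) x 236 (y) x 6 mm, origin centre of underside, front (lifter side) faces its -x. Two bays at y = -57.5 and 57.5 mm (blue plate in either); in each two ribs along x, 120 x 8 mm, tops at z 26 mm, 37 mm either side of the bay's middle: under the plate a channel 66 mm wide, 20 mm deep, open in front. Rack and stand may swap sides
- stand: measuring stand, fixed: dark slab 200 (x) x 180 (y) x 30 mm, origin centre of underside, front faces its -x. Two steel parallels along x, 100 x 10 mm, at y = -38 and 38 mm, tops at z 52 mm; channel between them 66 mm wide, 22 mm deep. Red block 36 x 30 mm at (80, 73) mm carries a post, top at z 180 mm. Seated plate: origin at (0, 0, 52) mm of the stand
- mat: green mat, fixed, 230 (x) x 84 (y) x 3 mm, home of the lifter; origin centre of its underside. Mat and bin may change places
- bin: red bin, fixed, 72 (x) x 184 (y) x 35 mm high, walls and floor 4 mm; three compartments in a row along its y (centres about -60, 0, +60 mm), each with one thing. Origin: centre of its underside
- weight: brass hold-down weight, 0.32 kg: rubber-footed brass disc 48 mm diameter, 30 mm high, with a black round knob on a neck; the knob is 26 mm diameter, from 42 to 72 mm above the underside. Origin: centre of its underside. In one of the bin's compartments (which one varies)
- bare_plate: plain silver aluminium plate, same size as the blue one, in the other bay of the rack; bystander
- jar: small jar with yellow lid, 42 mm diameter, 60 mm tall, in one compartment of the red bin; bystander. Origin: centre of underside
- socket: dark steel socket, 44 mm diameter, 60 mm tall, in one compartment of the red bin; bystander. Origin: centre of underside
- tin: yellow tin with a white lid, 44 mm diameter, 55 mm tall, standing between mat and bin; bystander. Origin: centre of underside
- wrench: steel wrench 180 mm long, 8 mm high, lying flat; bystander
- screwdriver: red-handled screwdriver 200 mm long, 26 mm high, lying; bystander
- oiler: red bottle, 64 mm diameter, 95 mm tall, standing at the left edge of the work area; bystander. Origin: centre of underside
- stock: steel round bar 40 mm diameter, 140 mm long, lying on two wooden cradle blocks at the right edge; bystander
Mind the look-alikes: they are no part of the job. Leave any turquoise look-alike of the weight alone. What is shaped like the lifter but purple is not meant.

How it is judged:
On the way, in this order (a step that is already met when the one before it is completed fails the run):
1. the blue plate is carried on the lifter, at least 15 mm clear above the rack's ribs (z of blue_plate in the frame of rack above 0.041 m and contact force between lifter and blue_plate above 0.5 N), for 0.2 s.
2. the blue plate rests seated on the parallels and the lifter is drawn out (x of blue_plate in the frame of stand between -0.015 and 0.015 m and y of blue_plate in the frame of stand between -0.012 and 0.012 m and z of blue_plate in the frame of stand between 0.049 and 0.055 m and angle between the x axis of blue_plate and the x axis of stand, either way round below 0.12 rad and angle between blue_plate's own z axis and vertical below 0.04 rad and contact force between blue_plate and stand above 0.4 N and horizontal distance between lifter and blue_plate above 0.09 m and contact force between lifter and blue_plate below 0.05 N), for 0.2 s.
At the end, for the whole second after the job is handed in: Blue plate flat on both parallels, within 15 mm along and 12 mm across, square within 7 deg; weight upright on it within 25 mm of its middle; lifter lying on its blade on the mat, its middle within 40 mm lengthwise and 35 mm crosswise, along it within 17 deg, either way round; all at rest (x of blue_plate in the frame of stand between -0.015 and 0.015 m and y of blue_plate in the frame of stand between -0.012 and 0.012 m and z of blue_plate in the frame of stand between 0.049 and 0.055 m and angle between the x axis of blue_plate and the x axis of stand, either way round below 0.12 rad and angle between blue_plate's own z axis and vertical below 0.04 rad and contact force between blue_plate and stand above 0.4 N and horizontal distance between weight and blue_plate below 0.025 m and z of weight in the frame of blue_plate between 0.003 and 0.009 m and angle between weight's own z axis and vertical below 0.06 rad and contact force between weight and blue_plate above 1 N and x of lifter_mid in the frame of mat between -0.04 and 0.04 m and y of lifter_mid in the frame of mat between -0.035 and 0.035 m and z of lifter_mid in the frame of mat between -0.001 and 0.007 m and angle between lifter's own z axis and vertical below 0.08 rad and angle between the x axis of lifter and the x axis of mat, either way round below 0.3 rad and linear speed of each of blue_plate, weight, lifter below 0.02 m/s); the robot touches nothing.
It fails at once if fingers or arm touch the blue plate (contact force between any of the fingers, the arm and blue_plate above 0.5 N).
It fails at once if the blue plate is dropped or pressed hard on the stand (over 50 N) (contact force between blue_plate and stand above 50 N and contact force between weight and blue_plate below 0.5 N).
It fails at once if the weight is dropped or pressed hard on the blue plate (over 90 N) (contact force between weight and blue_plate above 90 N).
It fails at once if a bystander is moved by more than 25 mm (distance of any of bare_plate, jar, socket, tin, wrench, screwdriver, oiler, stock from where it was at the start of the episode above 0.025 m).
It also fails if it takes over 72 s, if anything falls off the work surface, if the arm or the gripper's body presses on something with over 40 N, if the wrist force passes 120 N, or if a joint passes its speed limit or range.

## Working session

There is one attempt and no reset: what is moved stays moved. The work goes in short steps, Python scripts to look and compute and a tool call to move; the robot and the scene stay as the last step left them, time stands still between calls to the robot, and variables do not carry over. Pictures are saved under pics/ and viewed, at most 11 in all, crops included, and the job is handed in when it is done.

Besides the shell and the picture viewer there is one more tool, called after "Call:" as a command line: name --argument value ..., lists and objects as JSON in quotes. arm_command: Moves the arm, as the interface text tells. Shift numbers are shares of 25 mm and turn numbers shares of 4 degrees, none past 1 either way. Its arguments: {"type":"object","properties":{"plan":{"type":"array","items":{"type":"array"}},"gripper":{"type":"number"},"squeeze":{"type":"number"}},"required":["plan"]}

```bash
mkdir -p pics; python3 - <<'E'
from cell import *
import cv2,numpy as np
for n in ["top","side"]:
    cv2.imwrite(f"pics/{n}0.png",grab_frame(n))
    c=get_calibration(n);print(n,c)
print(get_calibration("wrist"))
s=get_state();print(s)
E
```

```text
top {'intrinsics': array([[517.3942975 ,   0.        , 333.66309809],
       [  0.        , 517.3942975 , 235.7083541 ],
       [  0.        ,   0.        ,   1.        ]]), 'rvec': array([ 2.13517931, -2.14318744,  0.20585889]), 'tvec': array([-0.0098738 ,  0.41142076,  1.54325818])}
side {'intrinsics': array([[458.09361191,   0.        , 321.95882551],
       [  0.        , 458.09361191, 242.44567231],
       [  0.        ,   0.        ,   1.        ]]), 'rvec': array([ 2.43797427, -0.09479732,  0.05892219]), 'tvec': array([-0.40781446,  0.05912249,  1.17031201])}
{'intrinsics': array([[408.05465282,   0.        , 318.13041813],
       [  0.        , 408.05465282, 241.81357364],
       [  0.        ,   0.        ,   1.        ]]), 'mount': array([[-1.85355034e-03, -9.46730407e-01, -3.22021895e-01,
         8.44921551e-02],
       [ 9.99998240e-01, -1.66156722e-03, -8.71030454e-04,
        -1.17466554e-04],
       [ 2.89569993e-04, -3.22022943e-01,  9.46731821e-01,
        -1.35073603e-01],
       [ 0.00000000e+00,  0.00000000e+00,  0.00000000e+00,
         1.00000000e+00]])}
{'t': 0.1, 'q': array([-1.18421637,  0.68991935, -0.19453016,  1.56620385,  0.15733955,
        0.90252886, -0.21511156]), 'dq': array([-0.00153384, -0.0011412 ,  0.00029928, -0.00414685, -0.00122183,
       -0.00037278, -0.00033953]), 'tau': array([-3.38768325e-03, -5.28495455e+01, -1.27211541e+00, -1.53837883e+01,
       -5.27487556e-02,  1.91264466e-03,  4.64159211e-05]), 'position': array([0.21579993, 0.58598544, 0.24898813]), 'orientation': array([[-9.38447872e-01,  3.45420616e-01, -4.35142779e-04],
       [ 3.45420859e-01,  9.38446510e-01, -1.60568300e-03],
       [-1.46277788e-04, -1.65715719e-03, -9.99998616e-01]]), 'force': array([ 1.17071836, -0.04193279, -0.64057487]), 'moment': array([-0.04560495,  0.02244661, -0.02775622]), 'grasp_force': 0.0, 'opening': 0.9982428644437019}
```

View pics/top0.png

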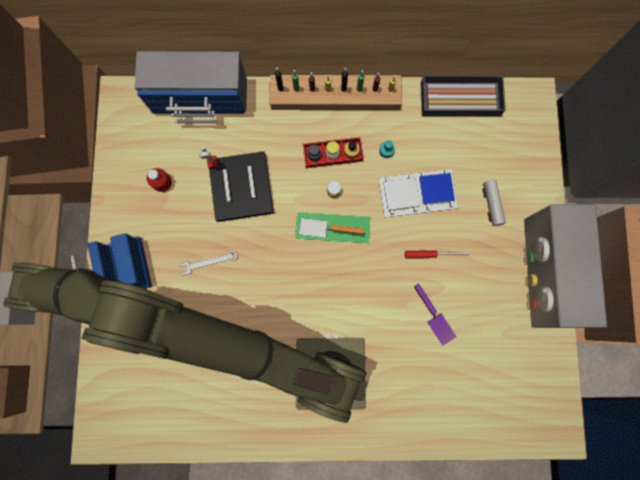

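View pics/side0.png

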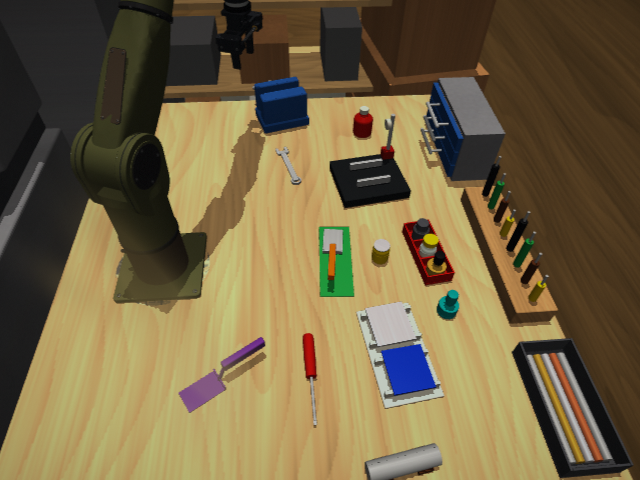

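The top view shows the lifter on the mat at about (335,228) with its blade to the left. The blue plate is at (437,190), the right bay of the rack, and the stand is at (241,187). The brass weight looks like the right-hand bin item at (351,149). The turquoise and purple decoys are standing clear.

```bash
cat > h.py <<'E'
from cell import *
import cv2,numpy as np
def cam(n,st=None):
    c=get_calibration(n)
    if n=="wrist":
        T=np.eye(4);T[:3,:3]=st["orientation"];T[:3,3]=st["position"];T=T@c["mount"]
        return c["intrinsics"],T[:3,:3],T[:3,3]
    R=cv2.Rodrigues(c["rvec"])[0];return c["intrinsics"],R.T,-R.T@c["tvec"]
def ray(C,px):
    K,R,o=C;p=np.atleast_2d(np.asarray(px,float))
    d=np.c_[p,np.ones(len(p))]@np.linalg.inv(K).T@R.T
    return o,d/np.linalg.norm(d,axis=1,keepdims=True)
def plane(C,px,z):
    o,d=ray(C,px);return o+d*((z-o[2])/d[:,2])[:,None]
def tri(C1,p1,C2,p2):
    o1,d1=ray(C1,p1);o2,d2=ray(C2,p2);d1=d1[0];d2=d2[0]
    s=np.linalg.lstsq(np.c_[d1,-d2],o2-o1,rcond=None)[0]
    a=o1+s[0]*d1;b=o2+s[1]*d2;return (a+b)/2,np.linalg.norm(a-b)
def proj(C,X):
    K,R,o=C;v=K@(R.T@(np.asarray(X)-o));return v[:2]/v[2]
def blob(hsv,lo,hi,box,n=1):
    m=cv2.inRange(hsv,np.array(lo),np.array(hi));k=np.zeros_like(m);x0,y0,x1,y1=box;k[y0:y1,x0:x1]=m[y0:y1,x0:x1]
    cs=sorted(cv2.findContours(k,cv2.RETR_EXTERNAL,cv2.CHAIN_APPROX_NONE)[0],key=cv2.contourArea)[::-1]
    return cs[:n]
def cen(c):
    M=cv2.moments(c);return np.array([M["m10"],M["m01"]])/M["m00"]
def rect(C,c,z):
    P=plane(C,c.reshape(-1,2),z)[:,:2]*1000
    (x,y),(w,h),a=cv2.minAreaRect(P.astype(np.float32))
    if w<h: w,h,a=h,w,a+90
    return np.round([x,y,w,h,(a+90)%180-90],1)  # a: angle of the long side
E
python3 - <<'E'
from h import *
T=cam("top");S=cam("side")
t=cv2.cvtColor(cv2.imread("pics/top0.png"),cv2.COLOR_BGR2HSV);s=cv2.cvtColor(cv2.imread("pics/side0.png"),cv2.COLOR_BGR2HSV)
B=([110,150,60],[130,255,255]);O=([5,150,120],[16,255,255]);G=([50,100,60],[80,255,255])
bt=blob(t,*B,(370,160,470,230))[0];bs=blob(s,*B,(350,320,460,410))[0]
print("blue",tri(T,cen(bt),S,cen(bs)),rect(T,bt,.032),rect(S,bs,.032))
ot=blob(t,*O,(295,205,375,250))[0];os_=blob(s,*O,(315,220,360,300))[0]
print("handle",tri(T,cen(ot),S,cen(os_)),rect(T,ot,.061),rect(S,os_,.061))
gt=np.vstack(blob(t,*G,(285,200,380,250),5));gs=np.vstack(blob(s,*G,(310,215,365,305),5))
print("mat",rect(T,gt,.003),rect(S,gs,.003))
W=([0,0,130],[180,45,255])
bl=blob(t,*W,(300,215,328,242))[0];print("blade",rect(T,bl,.006))
w=blob(t,*W,(370,160,470,225),6);w=np.vstack([c for c in w if cv2.contourArea(c)>15]+[bt]);print("rack",rect(T,w,.006))
p=blob(t,[0,0,110],[180,80,255],(218,160,262,205),2);ps=blob(s,[0,0,110],[180,80,255],(340,155,400,190),2)
for c in p:print("par",cv2.contourArea(c),rect(T,c,.052))
for c in ps:print("parS",cv2.contourArea(c),rect(S,c,.052))
d=blob(t,[0,0,0],[180,255,60],(205,150,278,225))[0];print("stand",rect(T,d,.03))
r=np.vstack(blob(t,[0,150,60],[6,255,200],(295,132,370,172),8));print("bin",rect(T,r,.035))
k=np.vstack([cv2.resize(cv2.imread("pics/top0.png")[130:235,200:330],None,fx=4,fy=4,interpolation=cv2.INTER_CUBIC)[:, :520],]);
u=cv2.resize(cv2.imread("pics/side0.png")[210:290,395:475],(420,420),interpolation=cv2.INTER_CUBIC)
v=cv2.resize(cv2.imread("pics/top0.png")[125:180,295:375],(420,289),interpolation=cv2.INTER_CUBIC)
out=np.zeros((420,800,3),np.uint8);out[:,:400]=u[:,:400];out[:289,400:800]=v[:,:400];cv2.imwrite("pics/crop1.png",out)
E
```

```text
blue (array([ 0.56404215, -0.33547487,  0.0234921 ]), np.float64(0.0012435635492153948)) [ 562.6 -333.6   95.1   85.   -83.5] [ 561.7 -337.1   99.8   90.4  -83.8]
handle (array([ 0.42761754, -0.0533784 ,  0.05528799]), np.float64(0.000547605755760998)) [426.4 -52.6  94.9  14.6  82.2] [427.4 -56.9  96.8  15.1  82.7]
mat [443.6  -8.8 224.3  78.6  86.1] [442.2 -13.4 227.   82.2  86.2]
blade [443.1  51.7  85.   52.4  83.1]
rack [ 554.9 -279.7  235.7  131.4  -82.9]
par 96.0 [567.3 316.6 102.3  12.1   8.6]
par 92.0 [578.2 241.4 100.4  12.1   9. ]
parS 38.5 [577.4 238.1  99.8   8.9   8.6]
parS 33.0 [565.6 312.7  97.6   8.8   8.6]
stand [569.3 276.7 198.1 174.5   8.6]
bin [678.6 -10.  180.9  77.7 -83. ]
```

View pics/crop1.png

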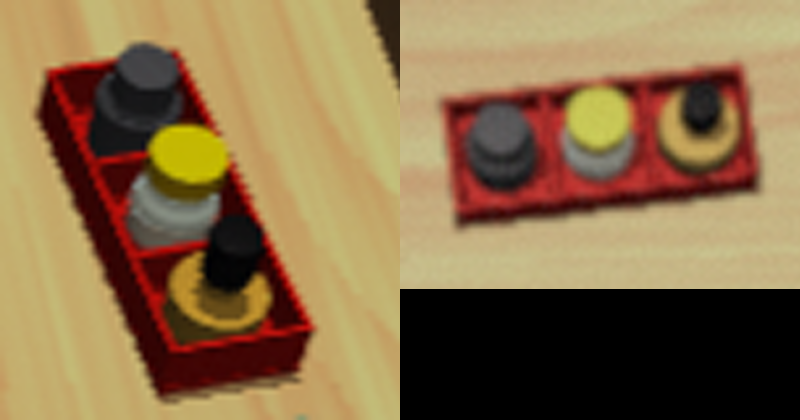

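The crop shows the brass weight with the black knob in the right-hand (-y) bin compartment, with the jar in the middle and the socket on the left. The sizes all match the text. Next I plan the move to above the lifter grip.

```bash
cat > plan.py <<'E'
from h import *
from scipy.spatial.transform import Rotation as R
import json,sys
def Rt(yaw,pitch=0):
    c,s=np.cos(np.radians(yaw)),np.sin(np.radians(yaw))
    return np.array([[c,s,0],[s,-c,0],[0,0,-1.]])
def go(segs,start=None):
    """segs: list of (xyz mm, yaw deg, max mm per row); prints rows from the present pose"""
    st=get_state();p,M=(st["position"]*1000,st["orientation"]) if start is None else (np.array(start[0],float),Rt(start[1]))
    rows=[]
    for q,yaw,v in segs:
        q=np.array(q,float);E=Rt(yaw);tot=R.from_matrix(M.T@E).as_rotvec()
        n=int(np.ceil(max(np.linalg.norm(q-p)/v,np.degrees(np.linalg.norm(tot))/4,1)))
        p0,M0=p.copy(),M
        for i in range(n):
            gp=p0+(q-p0)*(i+1)/n;G=M0@R.from_rotvec(tot*(i+1)/n).as_matrix()
            a=np.round(M.T@(gp-p)/25,2);b=np.round(np.degrees(R.from_matrix(M.T@G).as_rotvec())/4,2)
            a=np.clip(a,-1,1);b=np.clip(b,-1,1)
            rows.append([a.tolist(),b.tolist()]);p=p+M@a*25;M=M@R.from_rotvec(np.radians(b*4)).as_matrix()
    for i in range(0,len(rows),5):print(json.dumps(rows[i:i+5]).replace(" ",""))
E
python3 -c "
from plan import *
go([((430,-30,200),82.7,25)])"
```

```text
[[[-0.61,-0.75,0.07],[-0.0,0.0,0.71]],[[-0.65,-0.71,0.08],[-0.0,0.0,0.72]],[[-0.69,-0.68,0.07],[-0.0,0.0,0.71]],[[-0.71,-0.65,0.08],[-0.0,0.0,0.72]],[[-0.75,-0.61,0.07],[-0.0,0.0,0.71]]]
[[[-0.78,-0.57,0.07],[-0.0,0.0,0.71]],[[-0.81,-0.54,0.08],[-0.0,0.01,0.72]],[[-0.83,-0.49,0.07],[-0.0,-0.0,0.71]],[[-0.85,-0.45,0.07],[-0.01,-0.0,0.71]],[[-0.88,-0.41,0.08],[0.0,-0.0,0.72]]]
[[[-0.89,-0.36,0.07],[0.0,-0.0,0.71]],[[-0.92,-0.32,0.07],[0.0,-0.0,0.72]],[[-0.92,-0.27,0.08],[0.0,-0.0,0.71]],[[-0.94,-0.22,0.07],[0.0,-0.0,0.71]],[[-0.95,-0.18,0.07],[-0.0,0.0,0.72]]]
[[[-0.96,-0.13,0.08],[-0.0,0.0,0.71]],[[-0.96,-0.09,0.07],[-0.0,0.0,0.71]],[[-0.97,-0.03,0.07],[-0.0,0.0,0.72]],[[-0.96,0.01,0.07],[-0.0,0.0,0.71]],[[-0.97,0.06,0.08],[-0.0,0.0,0.72]]]
[[[-0.96,0.11,0.07],[-0.0,0.0,0.71]],[[-0.95,0.16,0.07],[-0.0,0.01,0.71]],[[-0.95,0.2,0.08],[-0.01,-0.0,0.72]],[[-0.93,0.25,0.07],[0.0,-0.0,0.71]],[[-0.92,0.3,0.07],[0.0,-0.0,0.72]]]
[[[-0.9,0.34,0.07],[0.0,-0.0,0.71]],[[-0.89,0.39,0.08],[0.0,-0.0,0.71]]]
```

Call:
arm_command --plan '[[[-0.6, -0.75, 0.07], [0, 0, 0.7]], [[-0.65, -0.7, 0.08], [0, 0, 0.7]], [[-0.7, -0.7, 0.07], [0, 0, 0.7]], [[-0.7, -0.65, 0.08], [0, 0, 0.7]], [[-0.75, -0.6, 0.07], [0, 0, 0.7]]]'

```text
t: 0.6
position: [0.2556, 0.4715, 0.2401]
orientation: [[-0.826, 0.564, -0.0], [0.564, 0.826, -0.001], [-0.0, -0.001, -1.0]]
force: [-0.1, 0.2, 0.1]
opening: 1.002
grasp_force: 0.0
```

Call:
arm_command --plan '[[[-0.8, -0.55, 0.07], [0, 0, 0.7]], [[-0.8, -0.55, 0.08], [0, 0, 0.7]], [[-0.85, -0.5, 0.07], [0, 0, 0.7]], [[-0.85, -0.45, 0.07], [0, 0, 0.7]], [[-0.9, -0.4, 0.08], [0, 0, 0.7]]]'

```text
t: 1.1
position: [0.2971, 0.3571, 0.231]
orientation: [[-0.665, 0.747, -0.0], [0.747, 0.665, -0.0], [-0.0, -0.0, -1.0]]
force: [0.1, 0.8, -0.9]
opening: 0.999
grasp_force: 0.0
```

Call:
arm_command --plan '[[[-0.9, -0.35, 0.07], [0, 0, 0.7]], [[-0.9, -0.3, 0.07], [0, 0, 0.7]], [[-0.9, -0.25, 0.08], [0, 0, 0.7]], [[-0.95, -0.2, 0.07], [0, 0, 0.7]], [[-0.95, -0.2, 0.07], [0, 0, 0.7]]]'

```text
t: 1.6
position: [0.339, 0.245, 0.2221]
orientation: [[-0.465, 0.886, -0.0], [0.886, 0.465, -0.0], [-0.0, -0.0, -1.0]]
force: [0.5, -0.7, 0.3]
opening: 0.997
grasp_force: 0.0
```

Call:
arm_command --plan '[[[-0.95, -0.15, 0.08], [0, 0, 0.7]], [[-0.95, -0.1, 0.07], [0, 0, 0.7]], [[-0.95, -0.05, 0.07], [0, 0, 0.7]], [[-0.95, 0, 0.07], [0, 0, 0.7]], [[-0.95, 0.05, 0.08], [0, 0, 0.7]]]'

```text
t: 2.1
position: [0.3781, 0.1324, 0.2128]
orientation: [[-0.237, 0.972, -0.0], [0.972, 0.237, 0.0], [0.0, -0.0, -1.0]]
force: [-0.4, -0.7, 0.5]
opening: 0.999
grasp_force: 0.0
```

Call:
arm_command --plan '[[[-0.95, 0.1, 0.07], [0, 0, 0.7]], [[-0.95, 0.15, 0.07], [0, 0, 0.7]], [[-0.95, 0.2, 0.08], [0, 0, 0.7]], [[-0.95, 0.25, 0.07], [0, 0, 0.7]], [[-0.9, 0.3, 0.07], [0, 0, 0.7]]]'

```text
t: 2.6
position: [0.4197, 0.0192, 0.2038]
orientation: [[0.006, 1.0, -0.0], [1.0, -0.006, 0.0], [0.0, -0.0, -1.0]]
force: [1.1, 0.7, -0.4]
opening: 0.998
grasp_force: 0.0
```

Call:
arm_command --plan '[[[-0.9, 0.35, 0.07], [0, 0, 0.7]], [[-0.9, 0.4, 0.08], [0, 0, 0.7]], [[0, 0, 0], [0, 0, 0]], [[0, 0, 0], [0, 0, 0]]]'

```text
t: 3.0
position: [0.4367, -0.0253, 0.2]
orientation: [[0.102, 0.995, -0.001], [0.995, -0.102, 0.0], [0.0, -0.001, -1.0]]
force: [-0.2, 1.0, 0.5]
opening: 1.003
grasp_force: 0.0
```

```bash
python3 - <<'E'
from plan import *
st=get_state();print(st["t"],st["position"],st["orientation"],st["q"])
im=grab_frame("wrist");cv2.imwrite("pics/w1.png",im)
W=cam("wrist",st);h=cv2.cvtColor(im,cv2.COLOR_BGR2HSV)
o=blob(h,[5,150,80],[16,255,255],(0,0,640,480))[0];print("handle",cv2.contourArea(o),rect(W,o,.061),cen(o))
T=cam("top");t=cv2.cvtColor(cv2.imread("pics/top0.png"),cv2.COLOR_BGR2HSV);ot=blob(t,[5,150,120],[16,255,255],(295,205,375,250))[0]
print(tri(T,cen(ot),W,cen(o)))
g=np.vstack(blob(h,[50,100,40],[80,255,255],(0,0,640,480),4));print("mat",rect(W,g,.003))
E
```

```text
3.0 [ 0.43674612 -0.02527553  0.20000049] [[ 1.01611967e-01  9.94823833e-01 -7.41577007e-04]
 [ 9.94824083e-01 -1.01611767e-01  3.02957814e-04]
 [ 2.26036704e-04 -7.68522806e-04 -9.99999679e-01]] [-0.07417455  0.54610437  0.04094292  2.16956128 -0.05209349  0.42754031
 -0.09354143]
handle 2435.0 [425.6 -51.8  99.   15.9  82.5] [307.87378508 260.62765229]
(array([ 0.42681786, -0.05265349,  0.05125292]), np.float64(0.003121759431716767))
mat [551.9 -23.7 320.8 232.6  -7.5]
```

View pics/w1.png

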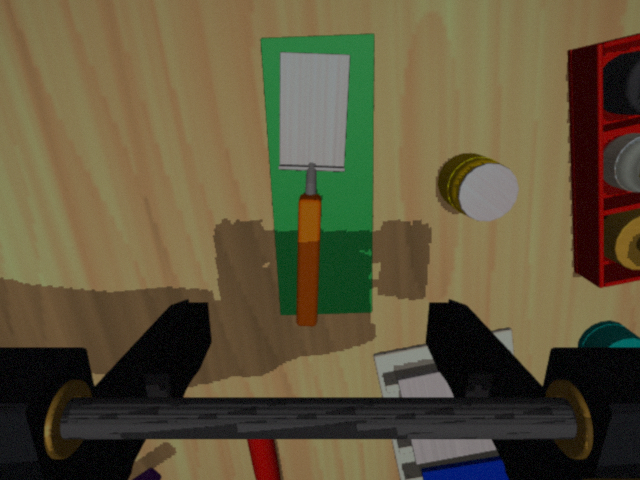

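The wrist view shows the lifter's handle from (310,195) to (307,325), clean on the mat. The tin at (478,190) is well clear of the fingers.

```bash
python3 - <<'E'
from plan import *
go([((429,-27,55),82.5,25),((429,-27,42),82.5,7)])
st=get_state();W=cam("wrist",st);h=cv2.cvtColor(cv2.imread("pics/w1.png"),cv2.COLOR_BGR2HSV)
g=np.vstack([c for c in blob(h,[45,100,20],[85,255,255],(255,25,385,330),4) if cv2.contourArea(c)>200]);print("mat",rect(W,g,.003))
b=blob(h,[0,0,90],[180,60,255],(272,45,356,175))[0];print("blade",rect(W,b,.006))
E
```

```text
[[[-0.02,-0.05,0.97],[-0.0,-0.0,0.07]],[[-0.02,-0.05,0.96],[-0.0,-0.0,0.08]],[[-0.03,-0.04,0.97],[-0.01,-0.0,0.07]],[[-0.02,-0.05,0.97],[0.0,-0.01,0.07]],[[-0.02,-0.05,0.97],[-0.0,0.0,0.08]]]
[[[-0.02,-0.05,0.96],[-0.0,0.0,0.07]],[[-0.0,0.0,0.26],[-0.0,0.0,-0.0]],[[-0.0,0.0,0.26],[-0.0,0.0,-0.0]]]
mat [440.3  -8.4 229.1  83.5  86.1]
blade [440.   53.5  82.1  51.4  82.2]
```

Call:
arm_command --plan '[[[-0.02, -0.05, 0.97], [0, 0, 0.07]], [[-0.02, -0.05, 0.97], [0, 0, 0.08]], [[-0.03, -0.05, 0.97], [0, 0, 0.07]], [[-0.02, -0.05, 0.97], [0, 0, 0.07]], [[-0.02, -0.05, 0.97], [0, 0, 0.08]]]'

```text
t: 3.55
position: [0.4303, -0.0257, 0.0782]
orientation: [[0.124, 0.992, 0.0], [0.992, -0.124, 0.001], [0.001, 0.0, -1.0]]
force: [-0.2, 0.4, 0.7]
opening: 1.002
grasp_force: 0.0
```

Call:
arm_command --plan '[[[-0.02, -0.05, 0.96], [0, 0, 0.07]], [[0, 0, 0.26], [0, 0, 0]], [[0, 0, 0.26], [0, 0, 0]], [[0, 0, 0], [0, 0, 0]], [[0, 0, 0], [0, 0, 0]]]'

```text
t: 4.05
position: [0.4379, -0.0279, 0.0501]
orientation: [[0.131, 0.991, -0.014], [0.991, -0.131, 0.001], [-0.001, -0.014, -1.0]]
force: [0.5, 0.3, -0.7]
opening: 1.001
grasp_force: 0.0
```

Call:
arm_command --plan '[[[0, 0, 0], [0, 0, 0]], [[0, 0, 0], [0, 0, 0]], [[0, 0, 0], [0, 0, 0]], [[0, 0, 0], [0, 0, 0]], [[0, 0, 0], [0, 0, 0]]]' --gripper -1 --squeeze 50

```text
t: 4.55
position: [0.4376, -0.0282, 0.0494]
orientation: [[0.132, 0.991, -0.016], [0.991, -0.132, 0.001], [-0.001, -0.016, -1.0]]
force: [-0.5, 0.4, 1.0]
opening: 0.568
grasp_force: 0.0
```

Call:
arm_command --plan '[[[0, 0, 0], [0, 0, 0]], [[0, 0, 0], [0, 0, 0]], [[0, 0, 0], [0, 0, 0]]]'

```text
t: 4.85
position: [0.4374, -0.0282, 0.0494]
orientation: [[0.132, 0.991, -0.016], [0.991, -0.132, 0.001], [-0.001, -0.016, -1.0]]
force: [-0.3, -0.6, -0.1]
opening: 0.298
grasp_force: 0.2
```

Call:
arm_command --plan '[[[0, 0, 0], [0, 0, 0]], [[0, 0, 0], [0, 0, 0]], [[0, 0, 0], [0, 0, 0]], [[0, 0, 0], [0, 0, 0]]]'

```text
t: 5.25
position: [0.4374, -0.0282, 0.0494]
orientation: [[0.132, 0.991, -0.016], [0.991, -0.132, 0.001], [-0.001, -0.016, -1.0]]
force: [-0.7, 0.7, 2.4]
opening: 0.175
grasp_force: 49.3
```

```bash
python3 - <<'E'
from plan import *
st=get_state();print(st)
E
```

```text
{'t': 5.25, 'q': array([-3.97243668e-02,  8.72517074e-01,  4.51546418e-05,  2.24167513e+00,
       -4.14200139e-02,  4.34988698e-02, -1.30344410e-01]), 'dq': array([ 0.00055709, -0.00044422,  0.00049398,  0.0002005 , -0.00110095,
        0.0006431 ,  0.00047675]), 'tau': array([ 2.81670748e-02, -4.51221943e+01,  1.48850050e+00, -1.01609811e+00,
       -2.78507156e-02, -1.87034528e-01, -2.75783474e-02]), 'position': array([ 0.43737649, -0.0281577 ,  0.04942276]), 'orientation': array([[ 0.13165321,  0.99116479, -0.01611787],
       [ 0.99129533, -0.13165222,  0.00112731],
       [-0.0010046 , -0.01612599, -0.99986946]]), 'force': array([-0.65019031,  0.65734569,  2.39829273]), 'moment': array([-0.01293489,  0.1918456 ,  0.08776178]), 'grasp_force': 49.336984595283866, 'opening': 0.17500417366263402}
```

Call:
arm_command --plan '[[[0, 0, -0.5], [0, 0, 0]], [[0, 0, -1], [0, 0, 0]], [[0, 0, -1], [0, 0, 0]], [[0, 0, -1], [0, 0, 0]], [[0, 0, -1], [0, 0, 0]]]'

```text
t: 5.75
position: [0.4393, -0.0283, 0.1628]
orientation: [[0.132, 0.991, -0.016], [0.991, -0.132, 0.001], [-0.001, -0.016, -1.0]]
force: [1.4, -0.0, -1.6]
opening: 0.178
grasp_force: 49.3
```

```bash
python3 - <<'E'
from plan import *
go([((500,-190,220),7,18)])
E
```

```text
[[[-0.32,0.17,-0.12],[-0.01,0.01,0.99]],[[-0.31,0.19,-0.13],[-0.01,0.01,0.99]],[[-0.29,0.21,-0.12],[-0.01,0.01,1.0]],[[-0.28,0.24,-0.12],[-0.01,0.0,0.99]],[[-0.26,0.25,-0.12],[-0.01,0.01,0.99]]]
[[[-0.25,0.27,-0.13],[-0.01,0.01,0.99]],[[-0.22,0.28,-0.12],[-0.01,0.01,1.0]],[[-0.2,0.3,-0.12],[-0.01,0.01,0.99]],[[-0.19,0.32,-0.13],[-0.01,0.01,0.99]],[[-0.16,0.32,-0.12],[-0.01,0.0,0.99]]]
[[[-0.14,0.34,-0.12],[-0.01,0.01,1.0]],[[-0.11,0.34,-0.12],[-0.01,0.01,0.99]],[[-0.09,0.35,-0.13],[-0.01,0.01,0.99]],[[-0.06,0.36,-0.12],[-0.01,0.01,0.99]],[[-0.04,0.36,-0.12],[-0.01,0.0,1.0]]]
[[[-0.02,0.36,-0.12],[-0.0,0.01,0.99]],[[0.01,0.37,-0.12],[-0.01,0.01,0.99]],[[0.04,0.36,-0.12],[-0.01,0.01,0.99]],[[0.06,0.36,-0.12],[-0.01,0.01,0.99]]]
```

Call:
arm_command --plan '[[[-0.32, 0.17, -0.12], [-0.01, 0.01, 1]], [[-0.31, 0.19, -0.13], [-0.01, 0.01, 1]], [[-0.29, 0.21, -0.12], [-0.01, 0.01, 1]], [[-0.28, 0.24, -0.12], [-0.01, 0, 1]], [[-0.26, 0.25, -0.12], [-0.01, 0.01, 1]]]'

```text
t: 6.25
position: [0.4553, -0.0719, 0.1763]
orientation: [[0.469, 0.883, -0.013], [0.883, -0.469, 0.003], [-0.004, -0.013, -1.0]]
force: [-0.0, -0.4, -1.1]
opening: 0.175
grasp_force: 49.3
```

Call:
arm_command --plan '[[[-0.25, 0.27, -0.13], [-0.01, 0.01, 1]], [[-0.22, 0.28, -0.12], [-0.01, 0.01, 1]], [[-0.2, 0.3, -0.12], [-0.01, 0.01, 1]], [[-0.19, 0.32, -0.13], [-0.01, 0.01, 1]], [[-0.16, 0.32, -0.12], [-0.01, 0, 1]]]'

```text
t: 6.75
position: [0.4711, -0.1143, 0.1921]
orientation: [[0.742, 0.67, -0.008], [0.67, -0.742, 0.003], [-0.004, -0.007, -1.0]]
force: [0.5, 0.8, -0.8]
opening: 0.178
grasp_force: 49.3
```

Call:
arm_command --plan '[[[-0.14, 0.34, -0.12], [-0.01, 0.01, 1]], [[-0.11, 0.34, -0.12], [-0.01, 0.01, 1]], [[-0.09, 0.35, -0.13], [-0.01, 0.01, 1]], [[-0.06, 0.36, -0.12], [-0.01, 0.01, 1]], [[-0.04, 0.36, -0.12], [-0.01, 0, 1]]]'

```text
t: 7.25
position: [0.4869, -0.1567, 0.2071]
orientation: [[0.927, 0.376, -0.004], [0.376, -0.927, 0.002], [-0.003, -0.003, -1.0]]
force: [1.1, 0.3, -2.0]
opening: 0.174
grasp_force: 49.3
```

Call:
arm_command --plan '[[[-0.02, 0.36, -0.12], [0, 0.01, 1]], [[0, 0.37, -0.12], [-0.01, 0.01, 1]], [[0.04, 0.36, -0.12], [-0.01, 0.01, 0.9]], [[0.06, 0.36, -0.12], [-0.01, 0.01, 0.9]], [[0, 0, 0], [0, 0, 0]]]'

```text
t: 7.75
position: [0.4996, -0.1921, 0.2193]
orientation: [[0.993, 0.122, 0.001], [0.122, -0.993, -0.001], [0.001, 0.002, -1.0]]
force: [-0.1, 0.2, -1.8]
opening: 0.178
grasp_force: 49.3
```

Call:
arm_command --plan '[[[0, 0, 0], [0, 0, 0]], [[0, 0, 0], [0, 0, 0]]]'

```text
t: 7.95
position: [0.4988, -0.1897, 0.2187]
orientation: [[0.992, 0.127, -0.001], [0.127, -0.992, 0.001], [-0.001, -0.001, -1.0]]
force: [0.1, 0.0, -2.0]
opening: 0.179
grasp_force: 49.3
```

```bash
python3 - <<'E'
from plan import *
st=get_state();print(st["t"],st["position"],st["orientation"],st["q"])
im=grab_frame("wrist");cv2.imwrite("pics/w2.png",im)
W=cam("wrist",st);h=cv2.cvtColor(im,cv2.COLOR_BGR2HSV)
b=blob(h,[110,150,40],[130,255,255],(300,0,640,400))[0];print("blue",cv2.contourArea(b),rect(W,b,.032),b.reshape(-1,2).min(0),b.reshape(-1,2).max(0))
T=cam("top");t=cv2.cvtColor(cv2.imread("pics/top0.png"),cv2.COLOR_BGR2HSV)
bt=blob(t,[110,150,60],[130,255,255],(370,160,470,230))[0];print(tri(T,cen(bt),W,cen(b)))
E
```

```text
7.95 [ 0.49881399 -0.18967246  0.21868604] [[ 9.91943191e-01  1.26680287e-01 -9.00820777e-04]
 [ 1.26681283e-01 -9.91942805e-01  1.15081046e-03]
 [-7.47777689e-04 -1.25565573e-03 -9.99998932e-01]] [ 0.03215691  0.64934531  0.40918985  1.89284537 -0.3937476   0.6802331
 -0.76632816]
blue 14660.5 [ 560.3 -333.8   99.9   89.2  -83.9] [442  96] [589 214]
(array([ 0.56278881, -0.33395527,  0.03081156]), np.float64(0.0002710628423810711))
```

View pics/w2.png

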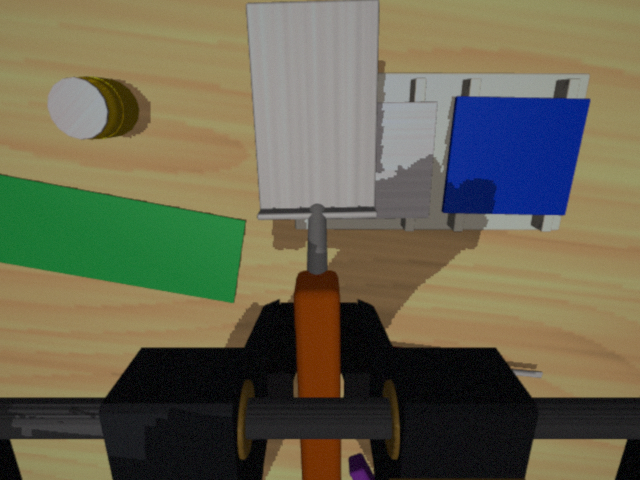

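The wrist view shows the blue plate at about (515,155), measured at z 31 mm and 100x89 mm, so it matches. The held blade spans (248,3) to (377,215). Next I measure the rib ends and the blade-to-tool offset.

```bash
python3 - <<'E'
from plan import *
st=get_state();W=cam("wrist",st);im=cv2.imread("pics/w2.png");g=cv2.cvtColor(im,cv2.COLOR_BGR2GRAY)
# blade corners in the tool frame
M=st["orientation"];p=st["position"]
def tool(P):return np.round((P-p)@M*1000,1)
h=cv2.cvtColor(im,cv2.COLOR_BGR2HSV);b=blob(h,[0,0,100],[180,60,255],(240,0,380,206))[0].reshape(-1,2)
z=p[2]-.0464+.003
for r in (20,60,100,140,180):
    x=b[np.abs(b[:,1]-r)<2,0];print(r,x.min(),x.max(),tool(plane(W,[[x.min(),r],[x.max(),r]],z)).tolist())
print("tip row",tool(plane(W,[[313,2]],z)),"lip",tool(plane(W,[[317,206],[317,214]],z+.009)))
# blue edges
for r in (80,86,90,93,219,222,225):
    print(r,g[r,440:600:2].tolist())
print("right edge",[ (r,int(np.argmax(np.abs(np.diff(h[r,556:620,1].astype(int)))))+556) for r in range(80,230,20)])
E
```

```text
20 247 378 [[114.5, -27.7, 43.4], [114.4, 23.4, 43.3]]
60 250 377 [[100.2, -27.3, 43.4], [100.1, 23.6, 43.3]]
100 252 379 [[85.0, -27.3, 43.4], [84.9, 25.1, 43.3]]
140 255 379 [[68.9, -26.9, 43.4], [68.8, 25.9, 43.3]]
180 258 379 [[51.8, -26.5, 43.4], [51.7, 26.7, 43.3]]
tip row [[120.6  -1.9  43.3]] lip [[42.2 -0.6 34.4]
 [38.7 -0.6 34.4]]
80 [157, 160, 160, 158, 159, 157, 160, 158, 158, 160, 158, 133, 70, 62, 58, 92, 155, 157, 159, 155, 148, 157, 158, 159, 156, 157, 160, 157, 156, 155, 154, 156, 157, 155, 156, 156, 156, 157, 156, 157, 156, 154, 154, 157, 156, 152, 155, 154, 156, 156, 152, 157, 157, 155, 155, 152, 156, 154, 125, 79, 80, 64, 64, 61, 59, 131, 150, 154, 151, 151, 146, 155, 153, 151, 143, 129, 133, 127, 129, 130]
86 [161, 158, 158, 158, 158, 153, 157, 158, 161, 159, 157, 85, 55, 59, 54, 125, 157, 157, 156, 155, 148, 158, 158, 159, 158, 156, 154, 157, 158, 158, 156, 156, 160, 157, 155, 153, 156, 158, 159, 155, 156, 156, 156, 157, 155, 154, 157, 156, 153, 155, 154, 155, 153, 157, 154, 156, 155, 138, 60, 57, 57, 55, 51, 57, 98, 152, 156, 151, 155, 149, 154, 151, 152, 148, 
[... 1406 characters left out ...]
59, 160, 158, 158, 162, 159, 135, 57, 56, 56, 58, 54, 82, 153, 158, 160, 160, 148, 159, 159, 157, 137, 141, 143, 139, 138, 139, 139, 136, 138, 138, 139, 138, 137, 140, 140, 137, 138, 138, 137, 135]
225 [105, 103, 106, 101, 55, 45, 47, 83, 105, 104, 105, 102, 102, 104, 104, 103, 106, 105, 105, 103, 105, 102, 100, 130, 160, 160, 160, 161, 163, 158, 160, 159, 157, 157, 156, 158, 160, 159, 159, 160, 160, 158, 157, 159, 157, 141, 77, 54, 59, 54, 49, 105, 156, 159, 161, 155, 157, 158, 157, 152, 142, 141, 143, 141, 139, 139, 141, 141, 141, 141, 142, 142, 139, 142, 140, 135, 141, 138, 139, 137]
right edge [(80, 588), (100, 589), (120, 584), (140, 580), (160, 576), (180, 571), (200, 567), (220, 560)]
```

```bash
python3 - <<'E'
from plan import *
st=get_state();W=cam("wrist",st)
px=np.array([[589,100],[584,120],[580,140],[576,160],[571,180],[567,200],[560.5,220]])
P=plane(W,px,.006)[:,:2]*1000
k=np.polyfit(P[:,0],P[:,1],1);a=np.arctan(k[0]);print("rack x yaw",np.degrees(a),k)
x=np.array([np.cos(a),np.sin(a)]);y=np.array([-x[1],x[0]])
B=np.array([560.3,-333.8]);e=np.array([560.3,np.polyval(k,560.3)])
print("plate y in bay",(B-e)@y-60.5)
c=B-y*((B-e)@y-60.5)
for s in (-37,37):
  for u in (-60,60):
    for d in(-4,4):print(s,u,proj(W,np.r_[(c+y*(s+d)+x*u)/1000,.026]).round(),proj(W,np.r_[(c+y*(s+d)+x*u)/1000,.006]).round())
E
```

```text
rack x yaw 5.535030843264712 [ 9.69061568e-02 -4.54086445e+02]
plate y in bay 5.182241721338471
-37 -60 [551. 231.] [539. 224.]
-37 -60 [541. 231.] [530. 224.]
-37 60 [585.  77.] [569.  79.]
-37 60 [574.  77.] [559.  78.]
37 -60 [463. 229.] [455. 222.]
37 -60 [453. 228.] [446. 222.]
37 60 [486.  74.] [476.  76.]
37 60 [475.  74.] [466.  76.]
```

```bash
python3 - <<'E'
from plan import *
st=get_state();W=cam("wrist",st)
P=plane(W,[[453.5,222],[468.7,90],[541.8,222],[567.5,90]],.026)[:,:2]*1000
print(P.round(1))
d=(P[1]-P[0])/2+(P[3]-P[2])/2;a=np.degrees(np.arctan2(d[1],d[0]));print("yaw",a)
x=d/np.linalg.norm(d);y=np.array([-x[1],x[0]]);print("rib spacing",(P[0]-P[2])@y,(P[1]-P[3])@y)
c=P.mean(0)-4*y;B=np.array([560.3,-333.8]);print("plate y in bay",(B-c)@y)
# lifter target
L=B-y*((B-c)@y-0.8)
def tcp(o,yaw,z):
    t=np.radians(yaw-1.1);X=np.array([np.cos(t),np.sin(t)]);Y=np.array([X[1],-X[0]]);q=o-81*X+1.5*Y;return (q[0],q[1],z),yaw-1.1
pre=L-135*x;fin=L-9.5*x
print(tcp(pre,a,59.5),tcp(fin,a,59.5))
A=tcp(pre,a,130);C=tcp(pre,a,59.5)
go([(A[0],A[1],24),(C[0],C[1],15)])
E
```

```text
[[ 502.5 -302.7]
 [ 605.  -290.2]
 [ 511.7 -375.8]
 [ 614.3 -363.9]]
yaw 6.79147300155128
rib spacing 73.65241524841507 74.32280644532172
plate y in bay 3.1060506766915577
((np.float64(346.0680437111339), np.float64(-361.579964996084), 59.5), np.float64(5.69147300155128)) ((np.float64(470.68742508108994), np.float64(-346.7388131887119), 59.5), np.float64(5.69147300155128))
[[[-0.63,0.55,0.32],[-0.0,0.0,0.04]],[[-0.63,0.55,0.32],[-0.0,0.0,0.03]],[[-0.63,0.56,0.33],[-0.0,0.0,0.04]],[[-0.62,0.55,0.32],[-0.01,0.0,0.03]],[[-0.63,0.56,0.32],[0.0,0.0,0.04]]]
[[[-0.62,0.55,0.33],[0.0,0.01,0.04]],[[-0.62,0.56,0.32],[-0.0,-0.0,0.03]],[[-0.62,0.56,0.32],[-0.0,-0.0,0.04]],[[-0.62,0.57,0.32],[-0.0,-0.0,0.03]],[[-0.62,0.56,0.32],[-0.01,-0.0,0.04]]]
[[[-0.62,0.57,0.33],[0.0,-0.0,0.04]],[[0.0,-0.0,0.56],[0.0,-0.0,-0.0]],[[0.0,-0.0,0.57],[0.0,-0.0,-0.0]],[[0.0,-0.0,0.56],[0.0,-0.0,-0.0]],[[0.0,-0.0,0.56],[0.0,-0.0,-0.0]]]
[[[0.0,-0.0,0.57],[0.0,-0.0,-0.0]]]
```

```bash
python3 - <<'E'
from plan import *
T=cam("top");t=cv2.cvtColor(cv2.imread("pics/top0.png"),cv2.COLOR_BGR2HSV)
for c in blob(t,[0,150,60],[8,255,255],(395,240,475,268)):print("screwdriver handle",rect(T,c,.015))
x=np.array([np.cos(np.radians(6.8)),np.sin(np.radians(6.8))])
q=np.array([470.7,-346.7])-97*x;print(q)
go([((*q,125),5.7,24),((*q,59.5),5.7,14)])
E
```

```text
screwdriver handle [ 357.2 -279.4   96.4   18.7   89.8]
[ 374.38234571 -358.18518493]
[[[-0.58,0.61,0.37],[-0.0,0.0,0.04]],[[-0.58,0.6,0.38],[-0.0,0.0,0.04]],[[-0.57,0.61,0.37],[-0.0,0.0,0.04]],[[-0.58,0.61,0.38],[-0.01,0.0,0.04]],[[-0.57,0.62,0.37],[0.0,0.0,0.04]]]
[[[-0.57,0.61,0.38],[0.0,0.01,0.04]],[[-0.57,0.62,0.37],[-0.0,-0.0,0.04]],[[-0.57,0.61,0.38],[-0.0,-0.0,0.04]],[[-0.56,0.62,0.37],[-0.0,-0.0,0.04]],[[-0.56,0.62,0.38],[-0.01,-0.0,0.03]]]
[[[-0.0,0.0,0.52],[0.0,-0.0,0.0]],[[-0.0,0.0,0.53],[0.0,-0.0,0.0]],[[-0.0,0.0,0.52],[0.0,-0.0,0.0]],[[-0.0,0.0,0.52],[0.0,-0.0,0.0]],[[-0.0,0.0,0.53],[0.0,-0.0,0.0]]]
```

Call:
arm_command --plan '[[[-0.58, 0.61, 0.37], [0, 0, 0.04]], [[-0.58, 0.6, 0.38], [0, 0, 0.04]], [[-0.57, 0.61, 0.37], [0, 0, 0.04]], [[-0.58, 0.61, 0.38], [0, 0, 0.04]], [[-0.57, 0.62, 0.37], [0, 0, 0.04]]]'

```text
t: 8.5
position: [0.4364, -0.2748, 0.1718]
orientation: [[0.994, 0.113, -0.0], [0.113, -0.994, 0.001], [0.0, -0.001, -1.0]]
force: [-0.6, 0.1, -2.1]
opening: 0.18
grasp_force: 49.3
```

Call:
arm_command --plan '[[[-0.57, 0.61, 0.38], [0, 0, 0.04]], [[-0.57, 0.62, 0.37], [0, 0, 0.04]], [[-0.57, 0.61, 0.38], [0, 0, 0.04]], [[-0.56, 0.62, 0.37], [0, 0, 0.04]], [[-0.56, 0.62, 0.38], [0, 0, 0.03]]]'

```text
t: 9.0
position: [0.3744, -0.3591, 0.1249]
orientation: [[0.995, 0.099, 0.0], [0.099, -0.995, 0.0], [0.0, -0.0, -1.0]]
force: [-0.3, -0.5, -1.7]
opening: 0.177
grasp_force: 49.3
```

Call:
arm_command --plan '[[[0, 0, 0.52], [0, 0, 0]], [[0, 0, 0.52], [0, 0, 0]], [[0, 0, 0.52], [0, 0, 0]], [[0, 0, 0.52], [0, 0, 0]], [[0, 0, 0.52], [0, 0, 0]]]'

```text
t: 9.5
position: [0.3752, -0.3583, 0.0591]
orientation: [[0.995, 0.1, 0.0], [0.1, -0.995, 0.001], [0.0, -0.0, -1.0]]
force: [-0.5, -0.7, -1.1]
opening: 0.175
grasp_force: 49.3
```

Call:
arm_command --plan '[[[0, 0, 0], [0, 0, 0]], [[0, 0, 0], [0, 0, 0]]]'

```text
t: 9.7
position: [0.3747, -0.3586, 0.0599]
orientation: [[0.995, 0.099, -0.0], [0.099, -0.995, 0.001], [-0.0, -0.001, -1.0]]
force: [0.1, 0.0, -2.0]
opening: 0.176
grasp_force: 49.3
```

```bash
python3 - <<'E'
from plan import *
st=get_state();print(st["position"],st["orientation"],st["q"])
go([((470.7,-346.7,59.5),5.7,14)])
im=grab_frame("wrist");cv2.imwrite("pics/w3.png",im);side=grab_frame("side");cv2.imwrite("pics/s3.png",side)
out=np.zeros((480,800,3),np.uint8);out[:,:400]=cv2.resize(im,(400,300))[:,:][0:300].repeat(1,0).__class__ and cv2.copyMakeBorder(cv2.resize(im,(400,300)),0,180,0,0,cv2.BORDER_CONSTANT)
out[:400,400:]=cv2.resize(side[260:420,290:450],(400,400),interpolation=cv2.INTER_CUBIC);cv2.imwrite("pics/c3.png",out)
E
```

```text
[ 0.37468786 -0.35859947  0.0599401 ] [[ 9.95093057e-01  9.89426488e-02 -4.00893547e-04]
 [ 9.89428851e-02 -9.95092921e-01  6.19955269e-04]
 [-3.37586315e-04 -6.56578748e-04 -9.99999727e-01]] [ 0.5846457   0.88317744  0.15102638  2.02369517 -0.456687    0.2673403
 -0.34813976]
[[[0.55,-0.01,0.0],[-0.0,0.0,-0.0]],[[0.56,-0.02,0.0],[-0.0,0.0,-0.0]],[[0.55,-0.01,0.01],[-0.0,0.0,-0.0]],[[0.55,-0.01,-0.0],[-0.01,0.0,-0.0]],[[0.55,-0.02,0.0],[0.0,0.0,-0.0]]]
[[[0.56,-0.01,0.0],[0.0,0.0,-0.0]],[[0.55,-0.01,0.01],[0.0,0.0,-0.01]]]
```

View pics/c3.png

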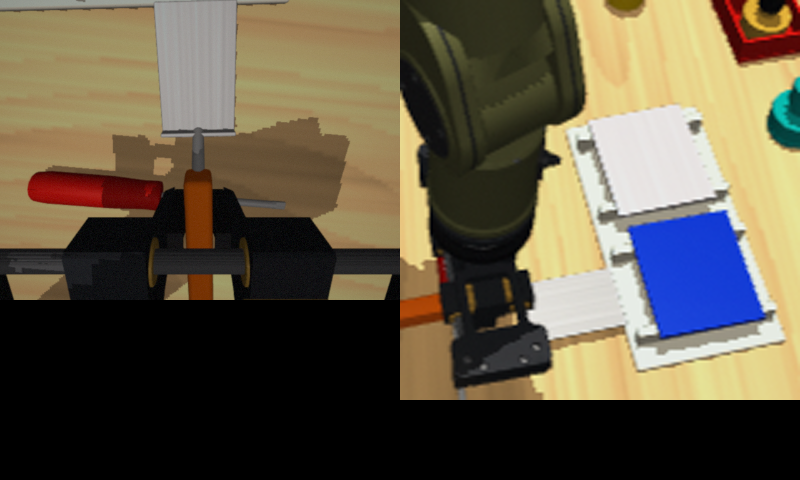

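The side crop shows the blade in front of the rack, in line with the gap between the two ribs at (615,255) and (645,325). Inserting now.

Call:
arm_command --plan '[[[0.55, -0.01, 0], [0, 0, 0]], [[0.56, -0.02, 0], [0, 0, 0]], [[0.55, -0.01, 0.01], [0, 0, 0]], [[0.55, -0.01, 0], [0, 0, 0]], [[0.55, -0.02, 0], [0, 0, 0]]]'

```text
t: 10.3
position: [0.445, -0.3497, 0.06]
orientation: [[0.995, 0.1, 0.0], [0.1, -0.995, 0.0], [0.0, 0.0, -1.0]]
force: [-0.0, 0.0, -1.6]
opening: 0.178
grasp_force: 49.3
```

Call:
arm_command --plan '[[[0.56, -0.01, 0], [0, 0, 0]], [[0.55, -0.01, 0], [0, 0, 0]], [[0, 0, 0], [0, 0, 0]], [[0, 0, 0], [0, 0, 0]]]'

```text
t: 10.7
position: [0.4708, -0.3467, 0.0598]
orientation: [[0.995, 0.1, -0.001], [0.1, -0.995, 0.0], [-0.001, -0.0, -1.0]]
force: [-0.0, -0.1, -1.3]
opening: 0.176
grasp_force: 49.3
```

```bash
python3 - <<'E'
from plan import *
st=get_state();print(st["position"],st["force"],st["q"])
im=grab_frame("wrist");cv2.imwrite("pics/w4.png",im)
W=cam("wrist",st);h=cv2.cvtColor(im,cv2.COLOR_BGR2HSV)
b=blob(h,[110,150,30],[130,255,255],(0,0,640,300))[0].reshape(-1,2);print(b.min(0),b.max(0))
M=st["orientation"];p=st["position"]
for x in (290,350):
    e=b[np.abs(b[:,0]-x)<2,1].max();print(x,e,((plane(W,[[x,e]],.026)-p)@M*1000).round(1),((plane(W,[[x,e]],.032)-p)@M*1000).round(1))
E
```

```text
[ 0.47075201 -0.34671078  0.05982907] [-0.01105202 -0.13317619 -1.27417861] [ 0.41859306  0.9339454   0.24275234  1.82690507 -0.47193926  0.43850443
 -0.47322796]
[168   0] [450 202]
290 200 [[ 45.  -12.   33.8]] [[ 46.4 -11.5  27.8]]
350 200 [[45.  13.4 33.8]] [[46.4 12.9 27.8]]
```

View pics/w4.png

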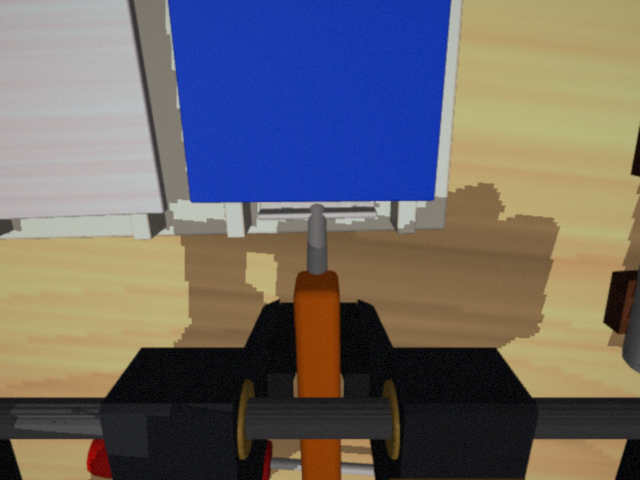

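The wrist view shows the lip at rows 206–218, just in front of the plate edge at row 200. The blade is centred between the ribs at (235,215) and (405,215). Lifting now.

Call:
arm_command --plan '[[[0, 0, -0.2], [0, 0, 0]], [[0, 0, -0.16], [0, 0, 0]], [[0, 0, -0.12], [0, 0, 0]], [[0, 0, -0.16], [0, 0, 0]], [[0, 0, -0.2], [0, 0, 0]]]'

```text
t: 11.25
position: [0.4704, -0.3469, 0.0812]
orientation: [[0.995, 0.099, -0.001], [0.099, -0.995, 0.001], [-0.0, -0.001, -1.0]]
force: [0.4, -0.0, -4.5]
opening: 0.18
grasp_force: 49.3
```

Call:
arm_command --plan '[[[0, 0, -0.3], [0, 0, 0]], [[0, 0, -0.4], [0, 0, 0]], [[0, 0, -0.4], [0, 0, 0]], [[0, 0, -0.3], [0, 0, 0]], [[0, 0, -0.1], [0, 0, 0]]]'

```text
t: 11.75
position: [0.4713, -0.3474, 0.1198]
orientation: [[0.995, 0.099, 0.002], [0.099, -0.995, -0.001], [0.001, 0.001, -1.0]]
force: [0.7, -0.0, -1.4]
opening: 0.178
grasp_force: 49.3
```

```bash
python3 - <<'E'
from plan import *
st=get_state();print(st["position"],st["orientation"],st["force"],st["moment"],st["grasp_force"])
im=grab_frame("wrist");cv2.imwrite("pics/w5.png",im)
W=cam("wrist",st);h=cv2.cvtColor(im,cv2.COLOR_BGR2HSV)
b=blob(h,[110,150,30],[130,255,255],(0,0,640,300))[0].reshape(-1,2)
M=st["orientation"];p=st["position"]
z=p[2]-.0464+.009
for x in (230,290,350,410):
    e=b[np.abs(b[:,0]-x)<2,1].max();print(x,e,((plane(W,[[x,e]],z)-p)@M*1000).round(1))
for r in (40,120,180):
    x=b[np.abs(b[:,1]-r)<2,0];print(r,((plane(W,[[x.min(),r],[x.max(),r]],z)-p)@M*1000).round(1).tolist())
E
```

```text
[ 0.4712577  -0.34738041  0.11976876] [[ 9.95107009e-01  9.87912713e-02  1.52520661e-03]
 [ 9.87927861e-02 -9.95107572e-01 -9.51863446e-04]
 [ 1.42370884e-03  1.09788540e-03 -9.99998384e-01]] [ 0.67010157 -0.02134522 -1.37998011] [-0.09039546  0.38049076  0.02768308] 49.33647148311138
230 194 [[ 46.9 -37.9  37.4]]
290 194 [[ 46.8 -12.1  37.5]]
350 193 [[47.2 13.6 37.5]]
410 193 [[47.1 39.4 37.5]]
40 [[106.7, -52.8, 37.5], [106.5, 45.1, 37.6]]
120 [[77.4, -52.8, 37.5], [77.2, 45.4, 37.6]]
180 [[52.9, -52.3, 37.4], [52.7, 45.8, 37.5]]
```

```bash
cat >> plan.py <<'E'
def ramp(p1,y1,vmax,acc=4,start=None):
    """one straight stretch with ramped speed (mm per row, growing by acc)"""
    st=get_state();p=st["position"]*1000;M=st["orientation"];y0=np.degrees(np.arctan2(M[1,0],M[0,0]))
    p1=np.array(p1,float);D=np.linalg.norm(p1-p);up=list(np.arange(acc,vmax,acc));n=max(0,int(np.ceil((D-2*sum(up))/vmax)))
    v=np.array(up+[vmax]*n+up[::-1]);f=np.cumsum(v)/v.sum()
    go([(p+(p1-p)*k,y0+(y1-y0)*k,1000) for k in f])
E
python3 -c "
from plan import *
ramp((520,140,170),8.3,20)"
```

```text
[[[0.03,-0.15,-0.02],[0.01,-0.02,-0.01]],[[0.06,-0.31,-0.03],[0.0,0.0,-0.01]],[[0.1,-0.46,-0.05],[0.0,0.0,-0.01]],[[0.12,-0.62,-0.06],[0.0,0.0,-0.02]],[[0.16,-0.76,-0.08],[0.0,0.0,-0.03]]]
[[[0.16,-0.77,-0.08],[0.0,0.0,-0.03]],[[0.16,-0.77,-0.08],[0.0,0.0,-0.02]],[[0.16,-0.76,-0.09],[0.0,0.0,-0.03]],[[0.16,-0.77,-0.08],[0.0,0.0,-0.02]],[[0.17,-0.77,-0.08],[0.0,0.0,-0.03]]]
[[[0.16,-0.76,-0.08],[0.0,0.0,-0.03]],[[0.17,-0.77,-0.08],[0.0,0.0,-0.02]],[[0.17,-0.76,-0.08],[0.0,0.0,-0.03]],[[0.17,-0.77,-0.08],[0.0,0.0,-0.03]],[[0.17,-0.76,-0.08],[0.0,0.0,-0.02]]]
[[[0.17,-0.77,-0.08],[0.0,0.0,-0.03]],[[0.18,-0.76,-0.08],[0.0,0.0,-0.03]],[[0.18,-0.77,-0.08],[0.0,0.0,-0.02]],[[0.17,-0.76,-0.08],[0.0,0.0,-0.03]],[[0.18,-0.76,-0.09],[0.0,0.0,-0.02]]]
[[[0.18,-0.76,-0.08],[0.0,0.0,-0.03]],[[0.18,-0.77,-0.08],[0.0,0.0,-0.03]],[[0.19,-0.76,-0.08],[0.0,0.0,-0.02]],[[0.18,-0.76,-0.08],[0.0,0.0,-0.03]],[[0.19,-0.76,-0.08],[0.0,0.0,-0.03]]]
[[[0.14,-0.61,-0.06],[0.0,0.0,-0.02]],[[0.12,-0.46,-0.05],[0.0,0.0,-0.01]],[[0.07,-0.3,-0.04],[0.0,0.0,-0.01]],[[0.04,-0.15,-0.01],[0.0,0.0,-0.01]]]
```

Call:
arm_command --plan '[[[0.03, -0.15, -0.02], [0, 0, 0]], [[0.06, -0.31, -0.03], [0, 0, -0.01]], [[0.1, -0.46, -0.05], [0, 0, -0.01]], [[0.12, -0.62, -0.06], [0, 0, -0.02]], [[0.16, -0.76, -0.08], [0, 0, -0.03]]]'

```text
t: 12.3
position: [0.4766, -0.287, 0.1244]
orientation: [[0.995, 0.104, -0.0], [0.104, -0.995, 0.001], [-0.0, -0.001, -1.0]]
force: [0.1, -0.3, -3.4]
opening: 0.176
grasp_force: 49.3
```

Call:
arm_command --plan '[[[0.16, -0.77, -0.08], [0, 0, -0.03]], [[0.16, -0.77, -0.08], [0, 0, -0.02]], [[0.16, -0.76, -0.08], [0, 0, -0.03]], [[0.16, -0.77, -0.08], [0, 0, -0.02]], [[0.17, -0.77, -0.08], [0, 0, -0.03]]]'

```text
t: 12.8
position: [0.4864, -0.1884, 0.1346]
orientation: [[0.993, 0.114, -0.0], [0.114, -0.993, 0.001], [-0.0, -0.001, -1.0]]
force: [0.3, -0.3, -4.1]
opening: 0.177
grasp_force: 49.3
```

Call:
arm_command --plan '[[[0.16, -0.76, -0.08], [0, 0, -0.03]], [[0.17, -0.77, -0.08], [0, 0, -0.02]], [[0.17, -0.76, -0.08], [0, 0, -0.03]], [[0.17, -0.77, -0.08], [0, 0, -0.03]], [[0.17, -0.76, -0.08], [0, 0, -0.02]]]'

```text
t: 13.3
position: [0.4959, -0.0911, 0.1446]
orientation: [[0.992, 0.123, -0.001], [0.123, -0.992, 0.001], [-0.0, -0.001, -1.0]]
force: [0.1, 1.4, -3.3]
opening: 0.177
grasp_force: 49.3
```

Call:
arm_command --plan '[[[0.17, -0.77, -0.08], [0, 0, -0.03]], [[0.18, -0.76, -0.08], [0, 0, -0.03]], [[0.18, -0.77, -0.08], [0, 0, -0.02]], [[0.17, -0.76, -0.08], [0, 0, -0.03]], [[0.18, -0.76, -0.09], [0, 0, -0.02]]]'

```text
t: 13.8
position: [0.5053, 0.0063, 0.1548]
orientation: [[0.991, 0.132, -0.001], [0.132, -0.991, 0.001], [-0.001, -0.001, -1.0]]
force: [-0.3, 0.3, -2.7]
opening: 0.175
grasp_force: 49.3
```

Call:
arm_command --plan '[[[0.18, -0.76, -0.08], [0, 0, -0.03]], [[0.18, -0.77, -0.08], [0, 0, -0.03]], [[0.19, -0.76, -0.08], [0, 0, -0.02]], [[0.18, -0.76, -0.08], [0, 0, -0.03]], [[0.19, -0.76, -0.08], [0, 0, -0.03]]]'

```text
t: 14.3
position: [0.5149, 0.1037, 0.1648]
orientation: [[0.99, 0.142, -0.001], [0.142, -0.99, 0.001], [-0.001, -0.001, -1.0]]
force: [-0.3, 0.1, -3.4]
opening: 0.178
grasp_force: 49.3
```

Call:
arm_command --plan '[[[0.14, -0.61, -0.06], [0, 0, -0.02]], [[0.12, -0.46, -0.05], [0, 0, -0.01]], [[0.07, -0.3, -0.04], [0, 0, -0.01]], [[0.04, -0.15, -0.01], [0, 0, -0.01]], [[0, 0, 0], [0, 0, 0]]]'

```text
t: 14.8
position: [0.5197, 0.1404, 0.1688]
orientation: [[0.99, 0.144, -0.0], [0.144, -0.99, 0.0], [-0.0, -0.0, -1.0]]
force: [0.4, -1.2, -3.2]
opening: 0.177
grasp_force: 49.3
```

Call:
arm_command --plan '[[[0, 0, 0], [0, 0, 0]], [[0, 0, 0], [0, 0, 0]]]'

```text
t: 15.0
position: [0.5199, 0.1392, 0.1688]
orientation: [[0.99, 0.142, -0.0], [0.142, -0.99, -0.0], [-0.0, 0.0, -1.0]]
force: [0.0, 0.0, -3.7]
opening: 0.176
grasp_force: 49.3
```

```bash
cat > pl.py <<'E'
from plan import *
def plate(st,im,box=(0,0,640,300)):
    W=cam("wrist",st);h=cv2.cvtColor(im,cv2.COLOR_BGR2HSV)
    b=blob(h,[110,150,30],[130,255,255],box)[0].reshape(-1,2)
    M=st["orientation"];p=st["position"];z=p[2]-.0464+.009
    for x in (230,290,350,410):
        e=b[np.abs(b[:,0]-x)<2,1].max();print(x,e,((plane(W,[[x,e]],z)-p)@M*1000).round(1))
    for r in (40,120,180):
        x=b[np.abs(b[:,1]-r)<2,0];print(r,((plane(W,[[x.min(),r],[x.max(),r]],z)-p)@M*1000).round(1).tolist())
E
python3 - <<'E'
from pl import *
st=get_state();print(st["position"],st["orientation"],st["force"],st["q"])
im=grab_frame("wrist");cv2.imwrite("pics/w6.png",im);plate(st,im)
E
```

```text
[0.51986048 0.13917877 0.16882134] [[ 9.89836747e-01  1.42208310e-01 -1.05178021e-04]
 [ 1.42208258e-01 -9.89836679e-01 -4.00491578e-04]
 [-1.61062293e-04  3.81464097e-04 -9.99999914e-01]] [ 0.02260381  0.04796219 -3.7359916 ] [-0.62188826  0.74887279  0.47085517  1.92613339 -0.57520224  0.60298891
 -1.20256723]
230 195 [[ 46.4 -38.   37.4]]
290 194 [[ 46.8 -12.2  37.4]]
350 193 [[47.2 13.6 37.4]]
410 193 [[47.2 39.3 37.4]]
40 [[106.7, -53.1, 37.4], [106.5, 45.5, 37.4]]
120 [[77.4, -53.2, 37.4], [77.2, 45.3, 37.4]]
180 [[52.9, -52.8, 37.4], [52.7, 45.7, 37.4]]
```

View pics/w6.png

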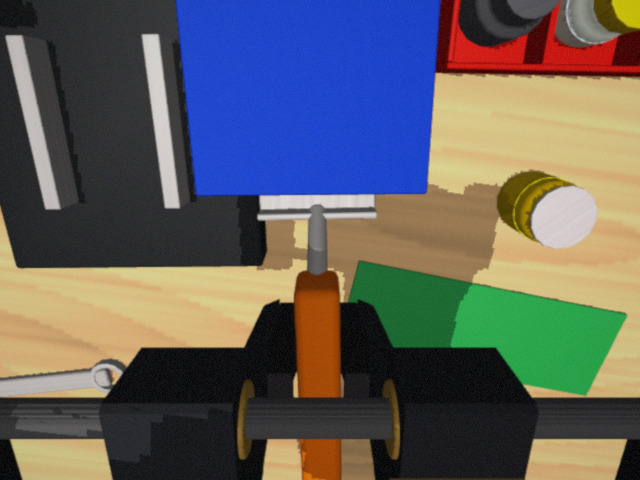

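The wrist view shows both parallels in full, spanning (8–60,35–210) and (143–180,35–207), with the plate steady on the blade. Now I measure the seat.

```bash
python3 - <<'E'
from pl import *
st=get_state();W=cam("wrist",st);im=cv2.imread("pics/w6.png");h=cv2.cvtColor(im,cv2.COLOR_BGR2HSV)
R_=[]
for box in ((0,20,75,225),(130,20,186,225)):
    c=blob(h,[0,0,110],[180,70,255],box)[0];r=rect(W,c,.052);R_.append(r);print(cv2.contourArea(c),r,cen(c))
    T=cam("top")
t=cv2.cvtColor(cv2.imread("pics/top0.png"),cv2.COLOR_BGR2HSV)
p=blob(t,[0,0,110],[180,80,255],(218,160,262,205),2)
ws=[cen(blob(h,[0,0,110],[180,70,255],b)[0]) for b in ((0,20,75,225),(130,20,186,225))]
for a,b in zip(p,ws):print("height",tri(T,cen(a),W,b))
c=(R_[0]+R_[1])/2;yaw=c[4];print("seat",c)
# tool target: plate centre in tool (92,-3.75), plate yaw = tool+0.4
ty=yaw-.4;q=c[:2]-(Rt(ty)[:2,:2]@np.array([92,-3.75]));print("TCP",q,ty)
ramp((*q,168.8),ty,20)
E
```

```text
2727.0 [565.2 316.6  99.6  10.    8.6] [ 32.50935094 120.0858697 ]
2766.0 [576.4 241.5  99.4  10.1   8.6] [160.61683538 119.13617739]
height (array([0.56840884, 0.3178947 , 0.04959008]), np.float64(0.0022438457429003))
height (array([0.5799606 , 0.24276182, 0.04826016]), np.float64(0.0016620975341909532))
seat [570.8  279.05  99.5   10.05   8.6 ]
TCP [480.27544526 262.21647723] 8.2
[[[-0.02,-0.15,0.0],[0.0,0.0,-0.0]],[[-0.05,-0.29,0.0],[0.0,0.0,-0.0]],[[-0.08,-0.43,0.0],[0.0,0.0,-0.0]],[[-0.1,-0.58,0.0],[0.0,0.0,-0.0]],[[-0.12,-0.73,0.0],[0.0,0.0,-0.0]]]
[[[-0.13,-0.73,0.0],[0.0,0.0,-0.0]],[[-0.12,-0.73,0.0],[0.0,0.0,-0.0]],[[-0.1,-0.58,0.0],[0.0,0.0,-0.0]],[[-0.07,-0.44,0.0],[0.0,0.0,-0.0]],[[-0.05,-0.29,0.0],[0.0,0.0,-0.0]]]
[[[-0.03,-0.14,0.0],[0.0,0.0,-0.0]]]
```

Call:
arm_command --plan '[[[-0.02, -0.15, 0], [0, 0, 0]], [[-0.05, -0.29, 0], [0, 0, 0]], [[-0.08, -0.43, 0], [0, 0, 0]], [[-0.1, -0.58, 0], [0, 0, 0]], [[-0.12, -0.73, 0], [0, 0, 0]]]'

```text
t: 15.55
position: [0.5024, 0.1941, 0.1688]
orientation: [[0.99, 0.144, -0.0], [0.144, -0.99, 0.0], [-0.0, -0.0, -1.0]]
force: [0.4, 1.4, -3.3]
opening: 0.177
grasp_force: 49.3
```

Call:
arm_command --plan '[[[-0.13, -0.73, 0], [0, 0, 0]], [[-0.12, -0.73, 0], [0, 0, 0]], [[-0.1, -0.58, 0], [0, 0, 0]], [[-0.07, -0.44, 0], [0, 0, 0]], [[-0.05, -0.29, 0], [0, 0, 0]]]'

```text
t: 16.05
position: [0.4807, 0.2611, 0.1687]
orientation: [[0.989, 0.145, -0.0], [0.145, -0.989, 0.0], [-0.0, -0.0, -1.0]]
force: [0.0, -0.4, -3.6]
opening: 0.181
grasp_force: 49.3
```

Call:
arm_command --plan '[[[-0.03, -0.14, 0], [0, 0, 0]], [[0, 0, 0], [0, 0, 0]], [[0, 0, 0], [0, 0, 0]], [[0, 0, 0.2], [0, 0, 0]], [[0, 0, 0.4], [0, 0, 0]]]'

```text
t: 16.55
position: [0.4808, 0.2625, 0.1539]
orientation: [[0.99, 0.143, 0.002], [0.143, -0.99, 0.001], [0.002, -0.0, -1.0]]
force: [0.4, -0.1, -3.1]
opening: 0.18
grasp_force: 49.3
```

Call:
arm_command --plan '[[[0, 0, 0.5], [0, 0, 0]], [[0, 0, 0.5], [0, 0, 0]], [[0, 0, 0.4], [0, 0, 0]], [[0, 0, 0.2], [0, 0, 0]], [[0, 0, 0], [0, 0, 0]]]'

```text
t: 17.05
position: [0.4796, 0.2627, 0.1129]
orientation: [[0.99, 0.144, -0.001], [0.144, -0.99, -0.001], [-0.002, 0.0, -1.0]]
force: [0.0, -0.3, -2.8]
opening: 0.179
grasp_force: 49.5
```

```bash
python3 - <<'E'
from pl import *
st=get_state();print(st["position"],st["orientation"],st["force"],st["q"])
im=grab_frame("wrist");plate(st,im)
go([((480.3,262.2,103),8.2,12)])
E
```

```text
[0.47962751 0.26269387 0.11286705] [[ 9.89639062e-01  1.43570130e-01 -1.46432773e-03]
 [ 1.43569343e-01 -9.89640060e-01 -6.29590463e-04]
 [-1.53954776e-03  4.12834746e-04 -9.99998730e-01]] [ 0.0150531  -0.25864724 -2.77565879] [-0.82739361  0.845471    0.4212156   1.93089733 -0.67609502  0.51123276
 -1.35422223]
230 195 [[ 46.4 -37.9  37.3]]
290 193 [[ 47.3 -12.1  37.3]]
350 193 [[47.2 13.6 37.3]]
410 194 [[46.7 39.4 37.3]]
40 [[106.6, -52.7, 37.2], [106.5, 45.8, 37.3]]
120 [[77.4, -52.7, 37.3], [77.2, 46.1, 37.3]]
180 [[52.9, -52.8, 37.3], [52.8, 46.6, 37.3]]
[[[0.01,0.03,0.42],[0.0,0.01,0.01]]]
```

Call:
arm_command --plan '[[[0.01, 0.02, 0.2], [0, 0, 0]], [[0, 0, 0.16], [0, 0, 0]], [[0, 0, 0.1], [0, 0, 0]], [[0, 0, 0.06], [0, 0, 0]], [[0, 0, 0.06], [0, 0, 0]]]'

```text
t: 17.6
position: [0.4804, 0.2626, 0.0993]
orientation: [[0.99, 0.144, 0.0], [0.144, -0.99, 0.0], [0.0, -0.0, -1.0]]
force: [1.8, -0.3, -2.8]
opening: 0.179
grasp_force: 49.5
```

Call:
arm_command --plan '[[[0, 0, 0.06], [0, 0, 0]], [[0, 0, 0.06], [0, 0, 0]], [[0, 0, 0.06], [0, 0, 0]], [[0, 0, 0.06], [0, 0, 0]], [[0, 0, 0.06], [0, 0, 0]]]'

```text
t: 18.1
position: [0.4807, 0.2626, 0.0919]
orientation: [[0.99, 0.144, 0.001], [0.144, -0.99, 0.0], [0.001, -0.0, -1.0]]
force: [0.2, 0.2, -2.8]
opening: 0.181
grasp_force: 49.5
```

Call:
arm_command --plan '[[[0, 0, 0.06], [0, 0, 0]], [[0, 0, 0.06], [0, 0, 0]], [[0, 0, 0.06], [0, 0, 0]], [[0, 0, 0], [0, 0, 0]], [[0, 0, 0], [0, 0, 0]]]'

```text
t: 18.6
position: [0.4804, 0.2625, 0.0873]
orientation: [[0.99, 0.144, 0.0], [0.144, -0.99, 0.0], [0.0, -0.0, -1.0]]
force: [-0.3, -0.4, -2.1]
opening: 0.176
grasp_force: 49.5
```

```bash
python3 - <<'E'
from pl import *
st=get_state();print(st["position"],st["orientation"],st["force"],st["moment"])
im=grab_frame("wrist");cv2.imwrite("pics/w7.png",im)
W=cam("wrist",st);h=cv2.cvtColor(im,cv2.COLOR_BGR2HSV);b=blob(h,[110,150,30],[130,255,255],(0,0,640,300))[0].reshape(-1,2)
for r in (20,180):
    x=b[np.abs(b[:,1]-r)<2,0];P=plane(W,[[x.min(),r],[x.max(),r]],.058)*1000;print(P.round(1).tolist(),np.linalg.norm(P[0]-P[1]),P.mean(0))
for x in (230,320,410):print(plane(W,[[x,b[np.abs(b[:,0]-x)<2,1].max()]],.058)*1000)
E
```

```text
[0.48040187 0.26252604 0.08732794] [[ 9.89623090e-01  1.43687644e-01  1.61803734e-05]
 [ 1.43687640e-01 -9.89623078e-01  1.57905133e-04]
 [ 3.87014875e-05 -1.53941646e-04 -9.99999987e-01]] [-0.27229647 -0.37141134 -2.06959916] [ 0.03191876  0.2280379  -0.02861598]
[[583.7, 331.6, 58.0], [597.8, 233.1, 58.0]] 99.47201201878421 [590.71476662 282.36817608  58.        ]
[[526.6, 322.9, 58.0], [540.7, 224.4, 58.0]] 99.57742260581826 [533.64776523 273.65867937  58.        ]
[[521.62860244 305.1722895   58.        ]]
[[527.2863783  268.64567576  58.        ]]
[[532.5257312  232.09047574  58.        ]]
```

The plate is seated: its centre is about (571.5,279.3) against the seat at (570.8,279.1). Drawing the lifter out.

Call:
arm_command --plan '[[[-0.2, 0, 0], [0, 0, 0]], [[-0.4, 0, 0], [0, 0, 0]], [[-0.6, 0, 0], [0, 0, 0]], [[-0.6, 0, 0], [0, 0, 0]], [[-0.6, 0, 0], [0, 0, 0]]]'

```text
t: 19.15
position: [0.4195, 0.2536, 0.0875]
orientation: [[0.99, 0.144, -0.001], [0.144, -0.99, -0.0], [-0.001, 0.0, -1.0]]
force: [-0.0, 0.2, -3.3]
opening: 0.178
grasp_force: 49.5
```

Call:
arm_command --plan '[[[-0.6, 0, 0], [0, 0, 0]], [[-0.6, 0, 0], [0, 0, 0]], [[-0.4, 0, 0], [0, 0, 0]], [[-0.2, 0, 0], [0, 0, 0]], [[0, 0, 0], [0, 0, 0]]]'

```text
t: 19.65
position: [0.3759, 0.2474, 0.0875]
orientation: [[0.99, 0.144, -0.001], [0.144, -0.99, 0.0], [-0.0, -0.0, -1.0]]
force: [0.1, 0.1, -0.7]
opening: 0.177
grasp_force: 49.5
```

Call:
arm_command --plan '[[[0, 0, 0], [0, 0, 0]], [[0, 0, 0], [0, 0, 0]], [[0, 0, -0.5], [0, 0, 0]], [[0, 0, -1], [0, 0, 0]], [[0, 0, -1], [0, 0, 0]]]'

```text
t: 20.15
position: [0.3767, 0.2472, 0.1504]
orientation: [[0.99, 0.143, -0.0], [0.143, -0.99, -0.0], [-0.0, 0.0, -1.0]]
force: [0.2, 0.3, -2.2]
opening: 0.178
grasp_force: 49.5
```

```bash
python3 - <<'E'
from pl import *
st=get_state();print(st["t"],st["position"],st["orientation"],st["force"],st["q"])
T=cam("top");t=cv2.cvtColor(grab_frame("top"),cv2.COLOR_BGR2HSV)
b=blob(t,[110,150,60],[130,255,255],(205,150,290,225))
print([rect(T,c,.058) for c in b])
E
```

```text
20.15 [0.37673472 0.24721095 0.15035307] [[ 9.89691039e-01  1.43218337e-01 -3.93267126e-04]
 [ 1.43218136e-01 -9.89691021e-01 -4.99268881e-04]
 [-4.60717402e-04  4.37798953e-04 -9.99999798e-01]] [ 0.20161664  0.33715816 -2.23791021] [-0.92867726  0.69948625  0.40170882  2.18844399 -0.72976035  0.38689868
 -1.34952221]
[array([572.2, 278.7, 102.5,  92.5, -81. ])]
```

```bash
python3 - <<'E'
from pl import *
im=cv2.imread("pics/w6.png");h=cv2.cvtColor(im,cv2.COLOR_BGR2HSV)
st={"position":np.array([0.51986048,0.13917877,0.16882134]),"orientation":np.array([[9.89836747e-01,1.42208310e-01,-1.05178021e-04],[1.42208258e-01,-9.89836679e-01,-4.00491578e-04],[-1.61062293e-04,3.81464097e-04,-9.99999914e-01]])}
W=cam("wrist",st);print("tin",plane(W,[[563,216]],.055))
X=Rt(85)[:2,:2];q=np.array([452,-8.4])-X@np.array([25,-1]);print(q)
go([((*q,150),85,25),((*q,60),85,22)])
E
```

```text
tin [[ 0.55756198 -0.01142101  0.055     ]]
[450.81730113 -33.3920232 ]
[[[0.06,0.58,0.01],[0.0,-0.0,-0.96]],[[0.03,0.58,0.0],[0.0,-0.01,-0.96]],[[-0.02,0.58,0.01],[0.0,-0.0,-0.96]],[[-0.05,0.58,0.0],[0.0,-0.0,-0.96]],[[-0.09,0.57,0.01],[0.01,-0.01,-0.96]]]
[[[-0.13,0.57,0.0],[-0.0,-0.0,-0.96]],[[-0.17,0.55,0.01],[-0.0,-0.0,-0.96]],[[-0.2,0.55,0.01],[-0.0,-0.01,-0.96]],[[-0.24,0.53,0.0],[-0.0,-0.0,-0.96]],[[-0.28,0.51,0.01],[-0.0,-0.0,-0.96]]]
[[[-0.31,0.49,0.0],[0.0,-0.01,-0.96]],[[-0.34,0.47,0.01],[0.0,-0.0,-0.96]],[[-0.37,0.45,0.0],[0.0,-0.01,-0.96]],[[-0.4,0.42,0.01],[0.0,0.0,-0.96]],[[-0.43,0.39,0.01],[0.0,-0.0,-0.96]]]
[[[-0.45,0.36,0.0],[0.01,-0.0,-0.96]],[[-0.48,0.34,0.01],[-0.0,-0.01,-0.96]],[[-0.5,0.29,0.0],[-0.0,-0.0,-0.96]],[[-0.52,0.27,0.01],[-0.0,-0.01,-0.96]],[[-0.53,0.23,0.01],[-0.0,0.0,-0.96]]]
[[[-0.0,0.0,0.72],[-0.0,0.0,0.0]],[[-0.0,0.0,0.72],[-0.0,0.0,0.0]],[[-0.0,0.0,0.72],[-0.0,0.0,0.0]],[[-0.0,0.0,0.72],[-0.0,0.0,0.0]],[[-0.0,0.0,0.72],[-0.0,0.0,0.0]]]
```

Call:
arm_command --plan '[[[0.06, 0.58, 0.01], [0, 0, -0.96]], [[0.03, 0.58, 0], [0, 0, -0.96]], [[-0.02, 0.58, 0.01], [0, 0, -0.96]], [[-0.05, 0.58, 0], [0, 0, -0.96]], [[-0.09, 0.57, 0.01], [0, 0, -0.96]]]'

```text
t: 20.7
position: [0.3954, 0.1766, 0.1489]
orientation: [[0.886, 0.463, 0.001], [0.463, -0.886, 0.0], [0.001, 0.0, -1.0]]
force: [-0.4, 1.0, -1.1]
opening: 0.179
grasp_force: 49.5
```

Call:
arm_command --plan '[[[-0.13, 0.57, 0], [0, 0, -0.96]], [[-0.17, 0.55, 0.01], [0, 0, -0.96]], [[-0.2, 0.55, 0.01], [0, 0, -0.96]], [[-0.24, 0.53, 0], [0, 0, -0.96]], [[-0.28, 0.51, 0.01], [0, 0, -0.96]]]'

```text
t: 21.2
position: [0.4137, 0.1061, 0.1481]
orientation: [[0.685, 0.729, 0.001], [0.729, -0.685, 0.0], [0.001, 0.001, -1.0]]
force: [-0.1, -0.8, -1.8]
opening: 0.172
grasp_force: 49.5
```

Call:
arm_command --plan '[[[-0.31, 0.49, 0], [0, 0, -0.96]], [[-0.34, 0.47, 0.01], [0, 0, -0.96]], [[-0.37, 0.45, 0], [0, 0, -0.96]], [[-0.4, 0.42, 0.01], [0, 0, -0.96]], [[-0.43, 0.39, 0.01], [0, 0, -0.96]]]'

```text
t: 21.7
position: [0.4318, 0.0357, 0.1474]
orientation: [[0.407, 0.914, 0.001], [0.914, -0.407, 0.0], [0.0, 0.001, -1.0]]
force: [-0.3, 0.7, -1.5]
opening: 0.175
grasp_force: 49.5
```

Call:
arm_command --plan '[[[-0.45, 0.36, 0], [0, 0, -0.96]], [[-0.48, 0.34, 0.01], [0, 0, -0.96]], [[-0.5, 0.29, 0], [0, 0, -0.96]], [[-0.52, 0.27, 0.01], [0, 0, -0.96]], [[-0.53, 0.23, 0.01], [0, 0, -0.96]]]'

```text
t: 22.2
position: [0.45, -0.0347, 0.1466]
orientation: [[0.084, 0.996, 0.001], [0.996, -0.084, -0.0], [0.0, 0.001, -1.0]]
force: [-0.0, 0.2, -1.5]
opening: 0.178
grasp_force: 49.5
```

Call:
arm_command --plan '[[[0, 0, 0.72], [0, 0, 0]], [[0, 0, 0.72], [0, 0, 0]], [[0, 0, 0.72], [0, 0, 0]], [[0, 0, 0.72], [0, 0, 0]], [[0, 0, 0.5], [0, 0, 0]]]'

```text
t: 22.7
position: [0.4497, -0.0341, 0.061]
orientation: [[0.087, 0.996, 0.0], [0.996, -0.087, 0.0], [0.0, 0.0, -1.0]]
force: [0.2, -0.3, -2.0]
opening: 0.174
grasp_force: 49.5
```

Call:
arm_command --plan '[[[0, 0, 0], [0, 0, 0]], [[0, 0, 0], [0, 0, 0]]]'

```text
t: 22.9
position: [0.4496, -0.034, 0.0622]
orientation: [[0.086, 0.996, 0.0], [0.996, -0.086, -0.0], [-0.0, 0.0, -1.0]]
force: [-0.0, 1.2, -0.6]
opening: 0.179
grasp_force: 49.5
```

```bash
python3 - <<'E'
from pl import *
st=get_state();print(st["t"],st["position"],st["orientation"],st["force"],st["q"])
go([((450.8,-33.4,50.5),85,5)])
E
```

```text
22.9 [ 0.44960597 -0.03400078  0.06222493] [[ 8.63137591e-02  9.96268004e-01  9.69766060e-06]
 [ 9.96268004e-01 -8.63137590e-02 -1.35872255e-05]
 [-1.26994765e-05  1.08342335e-05 -1.00000000e+00]] [-0.0271674   1.19622041 -0.57900476] [-0.02505108  0.84450013 -0.00291559  2.21776676  0.02767824  0.07934882
 -0.14099981]
[[[0.01,0.02,0.16],[0.0,0.0,0.0]],[[0.01,0.01,0.15],[0.0,0.0,0.01]],[[0.01,0.02,0.16],[0.0,0.0,0.0]]]
```

Call:
arm_command --plan '[[[0, 0.16, 0.15], [0, 0, 0]], [[0, 0.16, 0.15], [0, 0, 0]], [[0, 0.08, 0.12], [0, 0, 0]], [[0, 0, 0.06], [0, 0, 0]], [[0, 0, 0], [0, 0, 0]]]'

```text
t: 23.4
position: [0.4593, -0.0346, 0.0501]
orientation: [[0.086, 0.996, -0.0], [0.996, -0.086, 0.0], [0.0, -0.0, -1.0]]
force: [-0.8, 0.2, -1.3]
opening: 0.175
grasp_force: 49.5
```

Call:
arm_command --plan '[[[0, 0, 0.04], [0, 0, 0]], [[0, 0, 0], [0, 0, 0]], [[0, 0, 0], [0, 0, 0]]]'

```text
t: 23.7
position: [0.4593, -0.0347, 0.0495]
orientation: [[0.086, 0.996, 0.0], [0.996, -0.086, 0.0], [0.0, 0.0, -1.0]]
force: [-0.4, -0.3, 1.6]
opening: 0.179
grasp_force: 49.5
```

Call:
arm_command --plan '[[[0, 0, 0], [0, 0, 0]], [[0, 0, 0], [0, 0, 0]], [[0, 0, 0], [0, 0, 0]], [[0, 0, 0], [0, 0, 0]], [[0, 0, 0], [0, 0, 0]]]' --gripper 0

```text
t: 24.2
position: [0.4594, -0.0346, 0.0493]
orientation: [[0.086, 0.996, 0.0], [0.996, -0.086, 0.0], [0.0, 0.0, -1.0]]
force: [0.7, -0.2, 0.1]
opening: 0.504
grasp_force: 0.0
```

Call:
arm_command --plan '[[[0, 0, -0.5], [0, 0, 0]], [[0, 0, -1], [0, 0, 0]], [[0, 0, -1], [0, 0, 0]], [[0, 0, -1], [0, 0, 0]], [[0, 0, -1], [0, 0, 0]]]'

```text
t: 24.7
position: [0.4591, -0.0347, 0.1636]
orientation: [[0.086, 0.996, 0.0], [0.996, -0.086, 0.0], [0.0, 0.0, -1.0]]
force: [0.2, -0.6, 0.2]
opening: 0.502
grasp_force: 0.0
```

```bash
python3 - <<'E'
from pl import *
st=get_state();print(st["t"],st["position"],st["opening"])
im=grab_frame("wrist");cv2.imwrite("pics/w8.png",im);W=cam("wrist",st);h=cv2.cvtColor(im,cv2.COLOR_BGR2HSV)
o=blob(h,[5,150,60],[16,255,255],(250,150,380,400))[0];print("handle",rect(W,o,.061))
# weight knob: coarse, bin comp
T=cam("top");S=cam("side");t=cv2.imread("pics/top0.png");s=cv2.imread("pics/side0.png")
th=cv2.cvtColor(t,cv2.COLOR_BGR2HSV);sh=cv2.cvtColor(s,cv2.COLOR_BGR2HSV)
a=blob(th,[0,0,0],[180,255,45],(342,136,362,152))[0];b=blob(sh,[0,0,0],[180,255,45],(432,250,450,268))[0]
print(cen(a),cen(b),tri(T,cen(a),S,cen(b)))
E
```

```text
24.7 [ 0.45905695 -0.03471753  0.16362353] 0.5017116196666827
handle [457.3 -57.6 102.5  16.1  85.7]
[352.07352941 144.98039216] [439.04481793 257.69047619] (array([ 0.69233856, -0.06959253,  0.05904801]), np.float64(0.0014164055438071878))
```

```bash
python3 -c "
from plan import *
go([((690,-70,190),97,24)])"
```

```text
[[[-0.06,0.93,-0.09],[0.01,0.0,-0.3]],[[-0.08,0.92,-0.09],[0.01,0.0,-0.3]],[[-0.1,0.92,-0.09],[0.01,0.0,-0.3]],[[-0.12,0.92,-0.09],[0.0,0.0,-0.3]],[[-0.14,0.92,-0.09],[0.01,0.0,-0.3]]]
[[[-0.15,0.92,-0.09],[0.01,0.0,-0.29]],[[-0.18,0.91,-0.09],[0.01,0.0,-0.3]],[[-0.19,0.9,-0.09],[0.01,0.0,-0.3]],[[-0.22,0.91,-0.09],[0.01,0.0,-0.3]],[[-0.23,0.9,-0.1],[0.0,0.0,-0.3]]]
```

Call:
arm_command --plan '[[[-0.06, 0.93, -0.09], [0, 0, -0.3]], [[-0.08, 0.92, -0.09], [0, 0, -0.3]], [[-0.1, 0.92, -0.09], [0, 0, -0.3]], [[-0.12, 0.92, -0.09], [0, 0, -0.3]], [[-0.14, 0.92, -0.09], [0, 0, -0.3]]]' --gripper 0.4

```text
t: 25.25
position: [0.5745, -0.0525, 0.1737]
orientation: [[-0.019, 1.0, -0.0], [1.0, 0.019, 0.0], [0.0, -0.0, -1.0]]
force: [0.6, 1.0, -0.1]
opening: 0.697
grasp_force: 0.0
```

Call:
arm_command --plan '[[[-0.15, 0.92, -0.09], [0, 0, -0.3]], [[-0.18, 0.91, -0.09], [0, 0, -0.3]], [[-0.2, 0.9, -0.09], [0, 0, -0.3]], [[-0.22, 0.9, -0.09], [0, 0, -0.3]], [[-0.23, 0.9, -0.1], [0, 0, -0.3]]]'

```text
t: 25.75
position: [0.6888, -0.0702, 0.185]
orientation: [[-0.124, 0.992, -0.001], [0.992, 0.124, -0.0], [0.0, -0.001, -1.0]]
force: [1.1, 0.3, -1.3]
opening: 0.698
grasp_force: 0.0
```

Call:
arm_command --plan '[[[0, 0, 0], [0, 0, 0]], [[0, 0, 0], [0, 0, 0]]]'

```text
t: 25.95
position: [0.6877, -0.0699, 0.1844]
orientation: [[-0.123, 0.992, -0.001], [0.992, 0.123, 0.0], [0.0, -0.001, -1.0]]
force: [-0.0, -0.4, 0.7]
opening: 0.703
grasp_force: 0.0
```

```bash
python3 - <<'E'
from pl import *
st=get_state();print(st["t"],st["position"],st["orientation"],st["opening"])
im=grab_frame("wrist");cv2.imwrite("pics/w9.png",im)
W=cam("wrist",st);print(proj(W,[.692,-.07,.076]),proj(W,[.692,-.07,.034]))
E
```

```text
25.95 [ 0.68765362 -0.06985278  0.18437064] [[-1.22575695e-01  9.92458223e-01 -1.36952617e-03]
 [ 9.92459095e-01  1.22576098e-01  2.14084978e-04]
 [ 3.80341571e-04 -1.33295709e-03 -9.99999039e-01]] 0.7029756578353562
[326.06158733 244.8406189 ] [325.10928864 225.88405406]
```

View pics/w9.png

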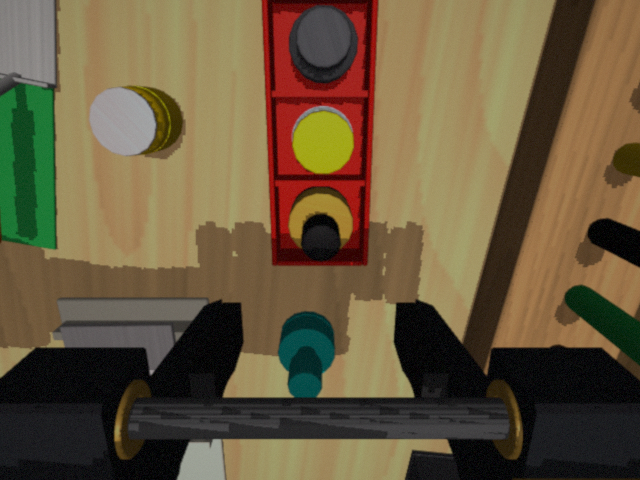

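The wrist view shows the knob at (321,238) over the brass disc at (320,218), in the nearest bin compartment. The turquoise decoy at (306,345) is outside the finger path.

```bash
python3 - <<'E'
from pl import *
st=get_state();W=cam("wrist",st);im=cv2.imread("pics/w9.png");h=cv2.cvtColor(im,cv2.COLOR_BGR2HSV)
k=blob(h,[0,0,0],[180,255,45],(292,200,350,258))[0];(c,r)=cv2.minEnclosingCircle(k)
x,y,w,hh=cv2.boundingRect(k);print("knob",c,r,(x,y,w,hh))
tp=np.array([x+w/2,y+hh-w/2]);P=plane(W,[tp],.076)*1000;print(P,plane(W,[[x,tp[1]],[x+w,tp[1]]],.076)*1000)
d=blob(h,[14,60,60],[26,255,255],(285,182,357,262))[0];x,y,w,hh=cv2.boundingRect(d);print((x,y,w,hh),plane(W,[[x+w/2,y+w/2]],.034)*1000)
# height check: knob top in wrist against the top camera's ray at knob top
q=(plane(W,[tp],.076)[0]*1000)
go([((q[0],q[1],75),97,22),((q[0],q[1],56),97,7)])
E
```

```text
knob (320.6643981933594, 237.30152893066406) 23.41838836669922 (301, 214, 40, 44)
[[687.68090163 -65.71769332  76.        ]] [[675.20893116 -67.24773451  76.        ]
 [700.14961755 -64.18805139  76.        ]]
(288, 188, 65, 61) [[687.55073363 -66.20805871  34.        ]]
[[[0.03,0.01,0.87],[-0.01,-0.0,0.0]],[[0.03,0.01,0.88],[-0.0,-0.0,0.01]],[[0.03,0.01,0.87],[-0.01,-0.0,-0.0]],[[0.03,0.01,0.88],[-0.0,-0.01,0.0]],[[0.03,0.01,0.87],[-0.01,0.0,0.0]]]
[[[0.0,-0.0,0.25],[0.0,0.0,0.0]],[[0.0,-0.0,0.26],[0.0,0.0,0.0]],[[0.0,-0.0,0.25],[0.0,0.0,0.0]]]
```

Call:
arm_command --plan '[[[0.03, 0, 0.87], [0, 0, 0]], [[0.03, 0, 0.88], [0, 0, 0]], [[0.03, 0, 0.87], [0, 0, 0]], [[0.02, 0, 0.88], [0, 0, 0]], [[0.02, 0, 0.87], [0, 0, 0]]]'

```text
t: 26.5
position: [0.6866, -0.0663, 0.0747]
orientation: [[-0.123, 0.992, -0.002], [0.992, 0.123, 0.0], [0.0, -0.002, -1.0]]
force: [-0.4, 0.4, 0.0]
opening: 0.696
grasp_force: 0.0
```

Call:
arm_command --plan '[[[0, 0, 0.25], [0, 0, 0]], [[0, 0, 0.25], [0, 0, 0]], [[0, 0, 0.25], [0, 0, 0]], [[0, 0, 0], [0, 0, 0]], [[0, 0, 0], [0, 0, 0]]]'

```text
t: 27.0
position: [0.6886, -0.0667, 0.0572]
orientation: [[-0.123, 0.992, 0.001], [0.992, 0.123, 0.0], [-0.0, 0.001, -1.0]]
force: [1.1, 0.7, 0.6]
opening: 0.7
grasp_force: 0.0
```

Call:
arm_command --plan '[[[0, 0, 0], [0, 0, 0]], [[0, 0, 0], [0, 0, 0]], [[0, 0, 0], [0, 0, 0]], [[0, 0, 0], [0, 0, 0]], [[0, 0, 0], [0, 0, 0]]]' --gripper -1 --squeeze 35

```text
t: 27.5
position: [0.6885, -0.0666, 0.0567]
orientation: [[-0.123, 0.992, 0.001], [0.992, 0.123, 0.0], [0.0, 0.001, -1.0]]
force: [-0.0, 0.2, -0.2]
opening: 0.285
grasp_force: 35.0
```

Call:
arm_command --plan '[[[0, 0, 0], [0, 0, 0]], [[0, 0, 0], [0, 0, 0]], [[0, 0, 0], [0, 0, 0]]]'

```text
t: 27.8
position: [0.6884, -0.0666, 0.0566]
orientation: [[-0.123, 0.992, 0.001], [0.992, 0.123, 0.0], [0.0, 0.001, -1.0]]
force: [0.0, 0.3, -0.8]
opening: 0.283
grasp_force: 35.0
```

Call:
arm_command --plan '[[[0, 0, -0.3], [0, 0, 0]], [[0, 0, -0.7], [0, 0, 0]], [[0, 0, -1], [0, 0, 0]], [[0, 0, -1], [0, 0, 0]], [[0, 0, -0.7], [0, 0, 0]]]'

```text
t: 28.3
position: [0.6888, -0.0668, 0.1521]
orientation: [[-0.123, 0.992, 0.002], [0.992, 0.123, -0.0], [-0.0, 0.002, -1.0]]
force: [0.2, -0.2, -2.2]
opening: 0.285
grasp_force: 35.0
```

```bash
python3 -c "
from plan import *
s=get_state();print(s['position'],s['force'],s['grasp_force'])
ramp((571.2,279.2,180),98.6,22,7)"
```

```text
[ 0.68883009 -0.06675417  0.15214703] [ 0.18903467 -0.19023712 -2.20096637] 34.99992644414306
[[[0.27,-0.06,-0.02],[0.04,0.0,-0.01]],[[0.54,-0.11,-0.04],[-0.0,0.0,-0.01]],[[0.81,-0.17,-0.07],[-0.0,0.0,-0.02]],[[0.86,-0.17,-0.06],[-0.0,0.0,-0.03]],[[0.85,-0.17,-0.07],[-0.0,0.0,-0.02]]]
[[[0.85,-0.17,-0.07],[-0.0,0.0,-0.02]],[[0.85,-0.17,-0.06],[-0.0,0.0,-0.03]],[[0.85,-0.17,-0.07],[-0.0,0.0,-0.02]],[[0.86,-0.17,-0.07],[-0.0,0.0,-0.02]],[[0.85,-0.16,-0.06],[-0.0,0.0,-0.02]]]
[[[0.85,-0.17,-0.07],[-0.0,0.0,-0.03]],[[0.86,-0.16,-0.07],[-0.0,0.0,-0.02]],[[0.85,-0.16,-0.06],[-0.0,0.0,-0.02]],[[0.86,-0.16,-0.07],[-0.0,0.0,-0.03]],[[0.85,-0.16,-0.06],[-0.0,0.0,-0.02]]]
[[[0.85,-0.16,-0.07],[-0.0,0.0,-0.02]],[[0.82,-0.15,-0.06],[-0.0,0.0,-0.02]],[[0.55,-0.1,-0.05],[-0.0,0.0,-0.02]],[[0.27,-0.05,-0.02],[-0.0,0.0,-0.01]]]
```

Call:
arm_command --plan '[[[0.27, -0.06, -0.02], [0.04, 0, -0.01]], [[0.54, -0.11, -0.04], [0, 0, -0.01]], [[0.81, -0.17, -0.07], [0, 0, -0.02]], [[0.86, -0.17, -0.06], [0, 0, -0.03]], [[0.85, -0.17, -0.07], [0, 0, -0.02]]]'

```text
t: 28.8
position: [0.6588, 0.0173, 0.1544]
orientation: [[-0.131, 0.991, -0.006], [0.991, 0.131, 0.001], [0.002, -0.006, -1.0]]
force: [0.0, 1.0, -3.4]
opening: 0.28
grasp_force: 35.0
```

Call:
arm_command --plan '[[[0.85, -0.17, -0.07], [0, 0, -0.02]], [[0.85, -0.17, -0.06], [0, 0, -0.03]], [[0.85, -0.17, -0.07], [0, 0, -0.02]], [[0.86, -0.17, -0.07], [0, 0, -0.02]], [[0.85, -0.16, -0.06], [0, 0, -0.02]]]'

```text
t: 29.3
position: [0.6235, 0.1199, 0.1629]
orientation: [[-0.14, 0.99, -0.006], [0.99, 0.14, 0.001], [0.001, -0.006, -1.0]]
force: [0.6, 0.2, -2.7]
opening: 0.283
grasp_force: 35.0
```

Call:
arm_command --plan '[[[0.85, -0.17, -0.07], [0, 0, -0.03]], [[0.86, -0.16, -0.07], [0, 0, -0.02]], [[0.85, -0.16, -0.06], [0, 0, -0.02]], [[0.86, -0.16, -0.07], [0, 0, -0.03]], [[0.85, -0.16, -0.06], [0, 0, -0.02]]]'

```text
t: 29.8
position: [0.5882, 0.2224, 0.1712]
orientation: [[-0.148, 0.989, -0.006], [0.989, 0.148, 0.0], [0.001, -0.006, -1.0]]
force: [-0.5, -0.7, -2.7]
opening: 0.283
grasp_force: 35.0
```

Call:
arm_command --plan '[[[0.85, -0.16, -0.07], [0, 0, -0.02]], [[0.82, -0.15, -0.06], [0, 0, -0.02]], [[0.55, -0.1, -0.05], [0, 0, -0.02]], [[0.27, -0.05, -0.02], [0, 0, -0.01]], [[0, 0, 0], [0, 0, 0]]]'

```text
t: 30.3
position: [0.5694, 0.2808, 0.1769]
orientation: [[-0.152, 0.988, -0.004], [0.988, 0.152, 0.0], [0.001, -0.004, -1.0]]
force: [0.1, 0.7, -2.7]
opening: 0.283
grasp_force: 35.0
```

Call:
arm_command --plan '[[[0, 0, 0], [0, 0, 0]], [[0, 0, 0], [0, 0, 0]]]'

```text
t: 30.5
position: [0.5711, 0.2776, 0.1772]
orientation: [[-0.148, 0.989, -0.003], [0.989, 0.148, -0.002], [-0.001, -0.003, -1.0]]
force: [-0.8, -0.4, -2.1]
opening: 0.287
grasp_force: 35.0
```

```bash
python3 - <<'E'
from pl import *
st=get_state();print(st["t"],st["position"],st["orientation"],st["force"],st["q"])
im=grab_frame("wrist");cv2.imwrite("pics/w10.png",im);W=cam("wrist",st);h=cv2.cvtColor(im,cv2.COLOR_BGR2HSV)
c=blob(h,[110,150,30],[130,255,255],(0,0,640,480))[0];print(cv2.contourArea(c),rect(W,c,.058))
go([((571.2,279.2,120),98.6,15),((571.2,279.2,113),98.6,3)])
E
```

```text
30.5 [0.57106698 0.2776026  0.17716872] [[-0.1478399   0.98900792 -0.00258758]
 [ 0.98901065  0.14783629 -0.00153663]
 [-0.0011372  -0.00278631 -0.99999547]] [-0.78494806 -0.39356484 -2.14074201] [-0.5123757   0.7870804  -0.02337068  1.60333336  0.02419971  0.75447139
 -0.39817681]
14694.5 [570.2 279.4 100.2  90.4 -81.5]
[[[0.01,0.01,0.57],[-0.01,0.0,-0.01]],[[0.02,0.0,0.57],[-0.01,0.01,-0.0]],[[0.01,0.0,0.58],[-0.01,-0.0,-0.01]],[[0.02,0.01,0.57],[-0.01,0.0,-0.0]],[[-0.0,-0.0,0.09],[-0.0,0.0,-0.0]]]
[[[-0.0,-0.0,0.09],[-0.0,0.0,-0.0]],[[-0.0,-0.0,0.1],[-0.0,0.0,-0.0]]]
```

View pics/w10.png

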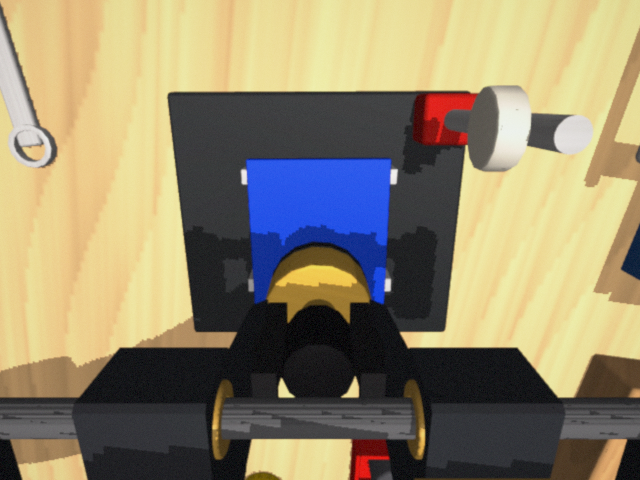

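The wrist view shows the blue plate square on the parallels, with its centre measured at (570,279). The weight hangs over it at (320,300), and the post and disc at (500,128) are clear of the gripper.

Call:
arm_command --plan '[[[0.02, 0, 0.57], [0, 0, 0]], [[0.02, 0, 0.57], [-0.02, 0, 0]], [[0.02, 0, 0.57], [-0.02, 0, 0]], [[0.01, 0, 0.5], [0, 0, 0]], [[0, 0, 0.1], [0, 0, 0]]]'

```text
t: 31.05
position: [0.5689, 0.2804, 0.1172]
orientation: [[-0.15, 0.989, -0.003], [0.989, 0.15, -0.002], [-0.001, -0.004, -1.0]]
force: [-0.4, -0.4, -2.5]
opening: 0.285
grasp_force: 35.0
```

Call:
arm_command --plan '[[[0, 0, 0.08], [0, 0, 0]], [[0, 0, 0.08], [0, 0, 0]], [[0, 0, 0], [0, 0, 0]], [[0, 0, 0], [0, 0, 0]]]'

```text
t: 31.45
position: [0.5704, 0.2812, 0.116]
orientation: [[-0.15, 0.989, 0.001], [0.989, 0.15, 0.001], [0.001, 0.001, -1.0]]
force: [0.0, 0.1, -2.4]
opening: 0.283
grasp_force: 35.0
```

Call:
arm_command --plan '[[[0, 0, 0.06], [0, 0, 0]], [[0, 0, 0.05], [0, 0, 0]], [[0, 0, 0.04], [0, 0, 0]], [[0, 0, 0.02], [0, 0, 0]], [[0, 0, 0.02], [0, 0, 0]]]'

```text
t: 31.95
position: [0.5701, 0.281, 0.1107]
orientation: [[-0.15, 0.989, -0.0], [0.989, 0.15, 0.0], [0.0, 0.0, -1.0]]
force: [0.3, 0.2, -2.5]
opening: 0.279
grasp_force: 35.0
```

Call:
arm_command --plan '[[[0, 0, 0.02], [0, 0, 0]], [[0, 0, 0], [0, 0, 0]], [[0, 0, 0], [0, 0, 0]]]'

```text
t: 32.25
position: [0.5702, 0.2811, 0.1105]
orientation: [[-0.15, 0.989, 0.0], [0.989, 0.15, 0.0], [0.0, 0.0, -1.0]]
force: [0.2, -0.1, 0.2]
opening: 0.278
grasp_force: 35.0
```

Call:
arm_command --plan '[[[0, 0, 0.01], [0, 0, 0]], [[0, 0, 0], [0, 0, 0]], [[0, 0, 0], [0, 0, 0]]]'

```text
t: 32.55
position: [0.5703, 0.2811, 0.1105]
orientation: [[-0.15, 0.989, 0.0], [0.989, 0.15, 0.0], [0.0, 0.001, -1.0]]
force: [-1.7, -1.2, 3.5]
opening: 0.282
grasp_force: 35.0
```

Call:
arm_command --plan '[[[0, 0, 0], [0, 0, 0]], [[0, 0, 0], [0, 0, 0]], [[0, 0, 0], [0, 0, 0]], [[0, 0, 0], [0, 0, 0]]]' --gripper 0.2

```text
t: 32.95
position: [0.5701, 0.2811, 0.1099]
orientation: [[-0.15, 0.989, -0.0], [0.989, 0.15, 0.0], [0.0, -0.0, -1.0]]
force: [-0.2, -1.1, -0.4]
opening: 0.592
grasp_force: 0.0
```

Call:
arm_command --plan '[[[0, 0, -0.3], [0, 0, 0]], [[0, 0, -1], [0, 0, 0]], [[0, 0, -1], [0, 0, 0]], [[0, 0, -1], [0, 0, 0]], [[0, 0, -1], [0, 0, 0]]]'

```text
t: 33.45
position: [0.5701, 0.281, 0.2191]
orientation: [[-0.15, 0.989, 0.0], [0.989, 0.15, 0.0], [0.0, 0.001, -1.0]]
force: [-0.1, -0.0, -0.3]
opening: 0.601
grasp_force: 0.0
```

Call:
arm_command --plan '[[[-1, 0, 0], [0, 0, 0]], [[-1, 0, 0], [0, 0, 0]], [[-1, 0, 0], [0, 0, 0]], [[-0.5, 0, 0], [0, 0, 0]], [[0, 0, 0], [0, 0, 0]]]'

```text
t: 33.95
position: [0.5839, 0.1922, 0.218]
orientation: [[-0.146, 0.989, 0.001], [0.989, 0.146, -0.001], [-0.001, 0.0, -1.0]]
force: [-0.2, -0.5, -0.3]
opening: 0.595
grasp_force: 0.0
```

```bash
python3 - <<'E'
from pl import *
st=get_state();print(st["t"],st["position"],st["force"])
im=grab_frame("wrist");t=grab_frame("top")
W=cam("wrist",st);h=cv2.cvtColor(im,cv2.COLOR_BGR2HSV);print(proj(W,[.57,.28,.058]))
for c in blob(h,[110,150,30],[130,255,255],(0,0,640,480)):print("plate",rect(W,c,.058))
for c in blob(h,[14,90,60],[26,255,255],(250,100,400,300)):print("brass",rect(W,c,.088),cen(c))
T=cam("top");th=cv2.cvtColor(t,cv2.COLOR_BGR2HSV)
o=blob(th,[5,150,120],[16,255,255],(295,195,375,250));print([rect(T,c,.061) for c in o])
v=np.zeros((480,800,3),np.uint8);v[:300,:400]=cv2.resize(im,(400,300));v[:400,400:]=cv2.resize(t[120:280,190:390],(500,400))[:,:400];cv2.imwrite("pics/fin.png",v)
E
```

```text
33.95 [0.58391416 0.19216696 0.21795649] [-0.18945156 -0.46266002 -0.26896193]
[317.31299811  95.2974038 ]
plate [570.4 279.  100.4  90.4 -81.3]
brass [590.5 175.5 107.4  64.6   8.3] [325.48971226 257.01142933]
[array([457.7, -59.1,  94.4,  15. ,  86. ])]
```

View pics/fin.png

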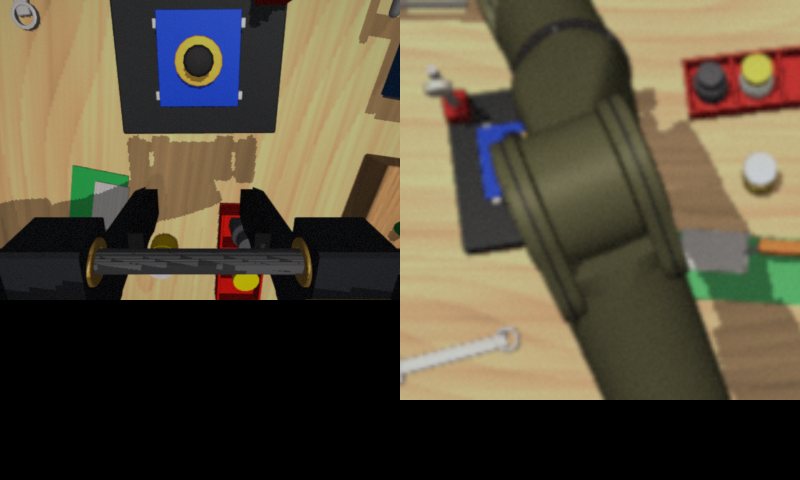

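The final views show the weight upright on the middle of the plate at (198,60), the plate flat on both parallels, and the lifter lying along the mat. Handing in.

```bash
python3 -c "
from cell import *
print(hand_in())"
```

```text
the job is handed in; nothing more can be done
None
```

The job is handed in at about 34 s of the 72 s limit, with no verdict returned: the plate is centred and square on the parallels, the weight stands on its middle, and the lifter lies along its mat about 20 mm off centre crosswise (35 mm allowed).

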